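# Unpin a carrier of stuck sample trays and peel off the top one

### The arm

A 6-joint arm with a two-finger parallel gripper is mounted at the origin on the work surface. World frame = base frame: x ahead of the robot, y to its left, z up, the work surface at z = 0. Lengths are in m, angles in rad, forces in N, time in s.
With the tool pointing down it reaches from about 0.425 to 0.95 m from the base axis. Payload 3.5 kg.
Tool frame: the origin (TCP) lies midway between the tips of the shut fingers; the grasp point (between the pads) lies grasp_offset behind it (grasp_offset is the distance from the TCP to the grasp point, in m); z points along the fingers, y is the direction in which the jaws open and shut (so a half turn about z gives the same grasp; the last joint's range is limited). The gripper opens to 85 mm and grips with 20 to 120 N. Pads are 22 mm wide; open, the fingers measure 114 mm over their backs; the gripper's body (76 mm by 85 mm) begins 54 mm behind the grasp point. The pads swing forward as they close: fully open they stand 13 mm farther back than shut.
Start: joints at [1.083, 0.286, 1.577, -0, 1.279, -0.15], TCP at [0.224, 0.637, 0.231] pointing down, gripper open.
Joint ranges: [-2.77, 2.77], [-0.9, 2.22], [0.21, 2.48], [-1.53, 4.67], [0.24, 2.81], [-2.84, 2.84]. Speed limits (rad/s): [2.79, 2.79, 3.14, 3.14, 3.14, 3.14].

### API

Orientations are given as a unit quaternion [x, y, z, w].
In Python, from plant import * gives the robot as it stands.
- The arm moves only by the tool jog_arm, never from a script. Its argument "targets" is text: rows parted by semicolons, each of 7 numbers parted by spaces: the shift along the world's x, y, z in mm, then the turn, a rotation vector about the world's x, y, z in degrees, then the gripper's target within -1 to 1 (fully open at 1, half-way at 0, shut at -1). A call has 1 to 10 rows; each row shifts and turns the pose as measured when the row begins; what a row does not reach is not made up. A row lasts 1/12 s, in which the tool goes at most 41.7 mm and 7.16 degrees, less where a joint would pass 70% of its speed; a pose out of reach is approached as far as the arm can. A call with a gripper value outside its range is refused whole. The fingers move at their own pace and stop on an object; "force" is the grip in N (left out, the last holds). Time passes only in rows, so rows that do not move let the fingers close. It gives the time, the measured TCP pose, the force and the opening at its end, in the units of the state.
- get_state(): the state, without advancing time (a new reading comes with each control period).
- read_camera(name): name is "scene" or "top"; returns a dict with "pixels" (384x512x3 uint8, blue, green, red), "mtx" (3x3 intrinsics, pixels), "world_from_camera" (4x4, takes a point from camera to world coordinates). Camera axes: x right, y up, looking along -z (the intrinsics and any distortion apply to the point x, -y, -z); pixel columns grow to the right and rows downward; lengths in m; the calibration is good to about 2 mm. A picture is of the moment at which its call begins. There is no depth.
- sign_off(): hands the job in, once; it reports no verdict.
Trained networks look in a picture, given as the dict that the camera call returned (one of the last four; its "shot" number tells which), for a name from the list of things; names that differ only in an ending like _2 or _b are one class to them, and where a whole thing is asked for, a point or a joint stands for the part that bears it (a point fixed in the world has none). Each returns a list of dicts, best first, with "p" (0 to 1); they miss things now and then, are a little off and sometimes report something else, mostly with a low value. They report only what shows in the picture. A call takes as long as a camera call. They do not tell look-alikes from the thing itself.
- spot_in(target, picture): "uv" ([column, row] in pixels, amid what is visible of it).
- silhouettes(target, picture): "mask" (384x512 bool, what is visible of it) and "uv" ([column, row] in pixels, amid what is visible of it).
- mark_of(target, picture): "uv" ([column, row] in pixels: a listed point, or the origin of a listed thing).
The state is a dict: "time": time; "qpos": joint angles; "dq": joint speeds; "joint_efforts": joint torques, N m; "eef_pos": TCP position; "tcp_rot": TCP orientation; "contact_force": force on the tool from outside, world axes, zero at the start; "wrist_torque": the same for the moment, N m; "opening": opening from 0.0 (shut) to 1.0 (fully open).
Only numpy, scipy, OpenCV 4.12 (cv2) and the standard library are available. Lean on these libraries where they do the work, as an engineer would, in place of code of your own. Each camera call takes 0.05 s, during which the arm holds its last target.

### The job

Pull the lock pin straight up out of the post on the tray carrier, against its spring catch, and put it down on the bench clear of the carrier without dropping it. The nested trays are stuck together: grip the top tray by its rim near a corner and lift that end some 3 cm first, so that it peels off while the opposite corner still sits in the stack, and leave the tray beneath in its place. Finish while holding the empty top tray up by the gripper, the right way up, level and still, at least 10 cm above where it was nested; leave the tape roll, crucible and spanner alone.

Things in the scene. Friction and masses are not known exactly. Their poses are not given: they have to be found in the camera images.
- carrier: Fixed tray carrier: grey base plate 232 x 200 x 8 mm (x -116 to 116, y -86 to 114; a 40 mm high bail handle at each short end, out to x = 125) with four identical nested aluminium trays and a lock post. Origin on the bench under the middle of the stack; x along the trays' long sides, z up. Rim tops 80 mm (top tray), 68, 56 and 44 mm above the bench.
- post_top (a point): Centre of the lock post's top: a dark steel post 26 x 26 mm on the carrier, 81 mm high, beside the trays' +y long side at (0, 85 mm) of the carrier. The lock pin's hole goes down its axis, and a sprung ball in it catches the pin's groove: up to 12 N straight up snaps it free, then it drags (under 10 N) until 38 mm of lift clears the hole.
- lock_pin_mid (a point): Lock pin, loose, steel, 0.12 kg, 75 mm long: from the tip a 12 mm shank (38 mm long, grooved), a collar 44 mm across and 5 mm thick, a round black knob 26 mm across and 32 mm tall. Point on the axis half-way along, 37.5 mm from the tip; z from tip to knob. It starts upright in the post with its collar on the post's top, 7 mm over the top tray's rim, holding the trays down.
- lock_pin_knob (a point): Middle of the lock pin's black knob, on its axis, 16 mm above the collar's upper face, 16 mm below the knob's top and 59 mm from the pin's tip. Axes as the pin's.
- top_tray_mid (a point): Top tray, loose, empty, 0.11 to 0.2 kg: 200 x 140 mm over the rim, 36 mm deep, walls 2 mm thick, drawn in 15 degrees to the floor. Rim bead all round 12 mm wide, 12 mm high, upright inside and out. Point at its centre, half-way up (18 mm under the rim's top); axes as the carrier's while nested. Stuck to the tray below at its four corners.
- corner_a (a point): Corner of the top tray at its +x, +y: on the rim's top, midway across the rim, 94 and 64 mm from the tray's centre along x and y. About 7 to 12 N up at one corner or end peels it off (twice that if lifted level); a corner that has risen 8 mm is free.
- corner_b (a point): The same at -x, +y (opposite corner_d).
- corner_c (a point): The same at -x, -y (opposite corner_a).
- corner_d (a point): The same at +x, -y.
- second_tray_mid (a point): The tray under the top one, same make, stuck harder (30 N) to those below. Point at its centre, half-way up, 12 mm below the top tray's. Its rim carries the top tray's rim, outer faces flush: a grip reaching more than 12 mm below the top rim takes both trays. It is to stay where it is.
- tape_roll_mid (a point): A bystander: a grey roll of tape lying flat, 110 mm across, 48 mm high; point at its centre.
- crucible_mid (a point): A bystander: a black graphite crucible, 72 mm across its mouth, 90 mm high; point on its axis, half-way up.
- spanner: A bystander: a steel spanner 200 mm long lying flat on the far side of the carrier; origin in its middle on the bench, x along it.
Things that resemble listed ones, but are neither listed nor needed, are in the scene too. What is shaped like the part that bears top_tray_mid but red is not meant.

How it is judged:
By the outcome, as a careful person would: the job done as asked, in the order asked, and still so for the second after the job is handed in, while the arm keeps its last pose, push and grip.
It also fails if it takes over 51 s, if anything falls off the work surface, if the arm or the gripper's body presses on something with over 40 N, if the wrist force passes 120 N, or if a joint passes its speed limit or range.

## Working session

There is one attempt and no reset: what is moved stays moved. The work goes in short steps, Python scripts to look and compute and a tool call to move; the robot and the scene stay as the last step left them, time stands still between calls to the robot, and variables do not carry over. Pictures are saved under pics/ and viewed, and the job is handed in when it is done.

Besides the shell and the picture viewer there is one more tool, called after "Emit:" as name(argument=value, ...), one argument or row to a line, values as JSON. jog_arm: Moves the arm, as the interface text tells. Its arguments: {"type":"object","properties":{"targets":{"type":"string"},"force":{"type":"number"}},"required":["targets"]}

```bash
ls; mkdir -p pics
cat > h.py <<'E'
from plant import *
import numpy as np, cv2
def ray(p,uv):
    K=np.array(p["mtx"]);T=np.array(p["world_from_camera"])
    d=np.linalg.inv(K)@[uv[0],uv[1],1]; d=np.array([d[0],-d[1],-d[2]])
    return T[:3,3],T[:3,:3]@d
def onz(p,uv,z):
    o,d=ray(p,uv); return o+d*(z-o[2])/d[2]
def tri(p1,u1,p2,u2):
    o1,d1=ray(p1,u1);o2,d2=ray(p2,u2);d1/=np.linalg.norm(d1);d2/=np.linalg.norm(d2)
    s=np.linalg.lstsq(np.c_[d1,-d2],o2-o1,rcond=None)[0]
    a=o1+s[0]*d1;b=o2+s[1]*d2
    return (a+b)/2,np.linalg.norm(a-b)
def proj(p,X):
    T=np.linalg.inv(np.array(p["world_from_camera"]));c=T[:3,:3]@X+T[:3,3];c=np.array([c[0],-c[1],-c[2]])
    u=np.array(p["mtx"])@c;return u[:2]/u[2]
E
python3 - <<'E'
from h import *
np.set_printoptions(precision=4,suppress=True)
print(get_state())
ps={n:read_camera(n) for n in("scene","top")}
for n,p in ps.items():
    print(n,p.keys(),p["mtx"],p["world_from_camera"])
    cv2.imwrite(f"pics/{n}0.png",p["pixels"])
for t in["carrier","post_top","lock_pin_mid","lock_pin_knob","top_tray_mid","corner_a","second_tray_mid","tape_roll_mid","crucible_mid","spanner"]:
    for n,p in ps.items():
        print(t,n,[(np.round(r["uv"],1).tolist(),round(r["p"],2)) for r in mark_of(t,p)][:6])
E
```

```text
pics
{'time': 0.0, 'qpos': array([ 1.083 ,  0.2872,  1.5782,  0.    ,  1.2786, -0.15  ]), 'dq': array([-0.0001,  0.0006,  0.0009,  0.0012,  0.    , -0.0004]), 'joint_efforts': array([  0.0029, -40.5982, -29.2628,  -0.    ,   0.0059,   0.    ]), 'eef_pos': array([0.2234, 0.6363, 0.2299]), 'tcp_rot': array([ 0.1681,  0.9858, -0.0011, -0.0004]), 'contact_force': array([ 0.0345,  0.0636, -0.47  ]), 'wrist_torque': array([-0.0329,  0.063 ,  0.0259]), 'opening': 1.0027245203714485}
scene dict_keys(['pixels', 'mtx', 'world_from_camera', 'shot']) [[440.2217   0.     252.9981]
 [  0.     440.2217 189.0301]
 [  0.       0.       1.    ]] [[ 0.0274 -0.8688  0.4945  1.1494]
 [ 0.9996  0.0214 -0.0178 -0.0325]
 [ 0.0049  0.4948  0.869   1.0717]
 [ 0.      0.      0.      1.    ]]
top dict_keys(['pixels', 'mtx', 'world_from_camera', 'shot']) [[368.9313   0.     259.4677]
 [  0.     368.9313 194.1401]
 [  0.       0.       1.    ]] [[-0.051   0.9759 -0.212   0.3363]
 [-0.9987 -0.0507  0.0069  0.0064]
 [-0.004   0.212   0.9773  1.1477]
 [ 0.      0.      0.      1.    ]]
carrier scene []
carrier top 
[... 516 characters left out ...]
 scene [([349.5, 250.7], 0.83), ([247.0, 210.1], 0.81), ([167.7, 123.3], 0.8), ([287.6, 158.5], 0.79), ([397.1, 273.2], 0.75), ([420.1, 213.2], 0.71)]
corner_a top [([386.8, 216.8], 0.96), ([303.6, 195.1], 0.92), ([155.0, 195.5], 0.92), ([149.0, 130.7], 0.85), ([385.0, 300.6], 0.78), ([347.6, 270.1], 0.75)]
second_tray_mid scene []
second_tray_mid top []
tape_roll_mid scene [([409.9, 152.1], 0.62)]
tape_roll_mid top [([110.7, 248.3], 0.81), ([390.7, 187.5], 0.3)]
crucible_mid scene [([105.8, 192.5], 0.62), ([252.5, 135.8], 0.18)]
crucible_mid top [([391.0, 187.9], 0.63)]
spanner scene [([276.0, 270.2], 0.57), ([276.9, 189.3], 0.47)]
spanner top [([243.8, 134.3], 0.52), ([265.1, 167.2], 0.5)]
```

Run:
```python
import cv2
for n in("scene","top"):
    i=cv2.imread(f"pics/{n}0.png"); cv2.imwrite(f"pics/{n}0b.png",cv2.resize(i,(800,600),interpolation=cv2.INTER_CUBIC))
```

```text
(no output)
```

View pics/scene0b.png

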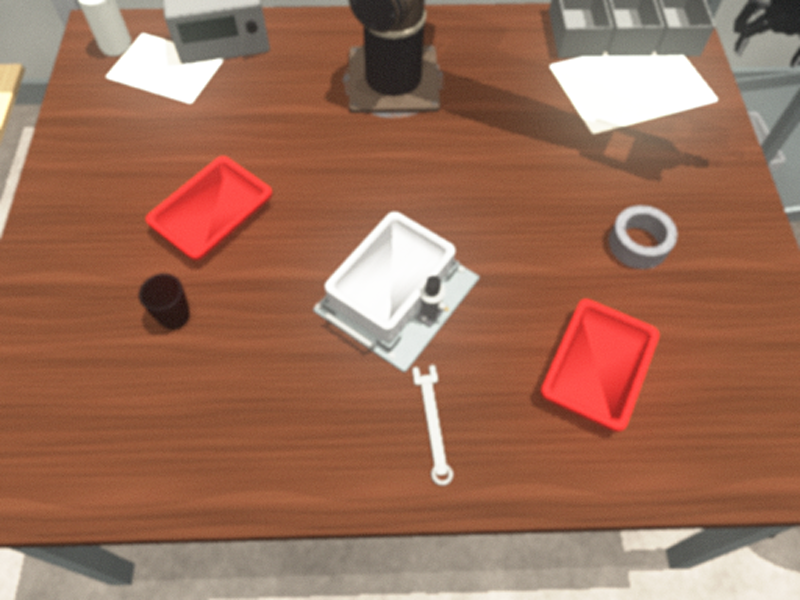

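View pics/top0b.png

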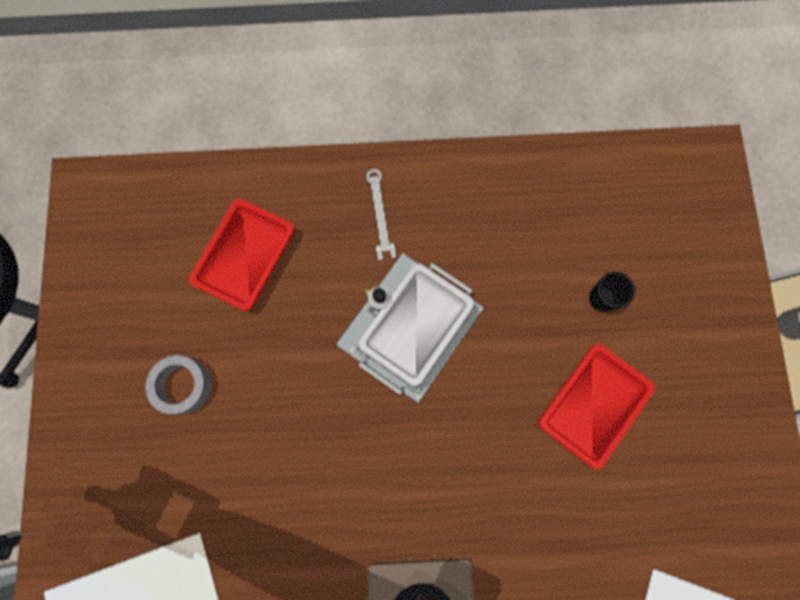

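```bash
cat > fit.py <<'E'
from h import *
from scipy.optimize import least_squares
np.set_printoptions(precision=4,suppress=True)
ps={n:read_camera(n) for n in("scene","top")}
obs=[]
P={"post_top":[0,.085,.081],"lock_pin_mid":[0,.085,.0805],"lock_pin_knob":[0,.085,.102],"top_tray_mid":[0,0,.062]}
C=np.array([[.094,.064,.08],[-.094,.064,.08],[-.094,-.064,.08],[.094,-.064,.08]])
dets={(t,n):[r["uv"] for r in mark_of(t,p)] for t in list(P)+["corner_a","spanner","tape_roll_mid","crucible_mid"] for n,p in ps.items()}
mid,g=tri(ps["scene"],min(dets["top_tray_mid","scene"],key=lambda u:np.hypot(u[0]-248,u[1]-172)),ps["top"],min(dets["top_tray_mid","top"],key=lambda u:np.hypot(u[0]-266,u[1]-206)));print("mid",mid,g)
k,g=tri(ps["scene"],dets["post_top","scene"][0],ps["top"],dets["post_top","top"][0]);print("post",k,g)
yaw=np.arctan2(k[1]-mid[1],k[0]-mid[0])-np.pi/2
def W(v,X):
    c,s=np.cos(v[2]),np.sin(v[2]);return np.array([v[0]+c*X[0]-s*X[1],v[1]+s*X[0]+c*X[1],X[2]])
v=np.array([mid[0],mid[1],yaw])
for it in range(3):
    pairs=[]
    for n,p in ps.items():
        for X in C:
            u=proj(p,W(v,X)); 
            c=[d for d in dets["corner_a",n]]
            if c:
                b=min(c,key=lambda d:np.hypot(*(d-u)))
                if np.hypot(*(b-u))<12: pairs.append((n,X,np.array(b)))
        for t in P:
            u=proj(p,W(v,P[t]))
            for d in dets[t,n]:
                if np.hypot(*(d-u))<12: pairs.append((n,P[t],np.array(d)))
    f=lambda v:np.concatenate([proj(ps[n],W(v,X))-b for n,X,b in pairs])
    r=least_squares(f,v,loss="soft_l1");v=r.x
print("pose",v,np.degrees(v[2]))
for n,X,b in pairs: print(n,X,b,proj(ps[n],W(v,X))-b)
for n in ps:
    w=[(m,X,b) for m,X,b in pairs if m==n]
    q=least_squares(lambda v:np.concatenate([proj(ps[m],W(v,X))-b for m,X,b in w]),v).x;print(n,q)
print("post",W(v,[0,.085,.081]))
for X in C: print("corner",W(v,X))
for t in["tape_roll_mid","crucible_mid"]: print(t,tri(ps["scene"],dets[t,"scene"][0],ps["top"],dets[t,"top"][0]))
for n in ps: print("spanner",[onz(ps[n],u,0) for u in dets["spanner",n]])
for n,p in ps.items():
    i=cv2.resize(p["pixels"],None,fx=4,fy=4,interpolation=cv2.INTER_CUBIC)
    for X in list(C)+list(P.values())+[[-.116,-.086,.008],[.116,-.086,.008],[.116,.114,.008],[-.116,.114,.008]]:
        u=proj(p,W(v,X))*4+1.5; cv2.circle(i,tuple(int(round(a)) for a in u),4,(0,0,255),1)
    u=proj(p,W(v,[0,0,.08]))*4; x,y=int(u[0]),int(u[1])
    cv2.imwrite(f"pics/fit_{n}.png",i[max(0,y-300):y+300,x-350:x+350])
E
python3 fit.py
```

```text
mid [ 0.5273 -0.0162  0.0837] 0.015812661109680232
post [0.5862 0.0425 0.0838] 0.00018344994858850608
pose [ 0.5311 -0.0226 -0.673 ] -38.56149564144295
scene [0.094 0.064 0.08 ] [246.9 209.6] [-0.7622  0.0117]
scene [-0.094  0.064  0.08 ] [287.1 162.2] [ 1.4478 -2.2069]
scene [-0.094 -0.064  0.08 ] [250.1 134.9] [0.584  1.8251]
scene [ 0.094 -0.064  0.08 ] [207.1 180.6] [0.1006 2.6032]
scene [0, 0.085, 0.081] [274.1 188.2] [ 0.4938 -0.1777]
scene [0, 0.085, 0.0805] [275.4 185.5] [-0.8153  2.618 ]
scene [0, 0.085, 0.102] [272.9 182.7] [2.0848 1.2352]
scene [0, 0, 0.062] [247.9 169.4] [0.6468 5.5596]
top [0.094 0.064 0.08 ] [262.9 167.7] [5.2205 1.073 ]
top [-0.094  0.064  0.08 ] [225.8 218.2] [5.0545 1.0022]
top [-0.094 -0.064  0.08 ] [267.4 243.3] [-0.8023  1.6032]
top [ 0.094 -0.064  0.08 ] [305.1 193.3] [-1.7289 -0.3265]
top [0, 0.085, 0.081] [244.4 188.6] [-0.3785  0.9231]
top [0, 0.085, 0.0805] [243.7 188.5] [0.329  1.0608]
top [0, 0.085, 0.102] [239.9 187.8] [3.7975 0.1054]
top [0, 0, 0.062] [262.6 207.2] [ 4.674  -0.1192]
scene [ 0.5264 -0.0234 -0.6854]
top [ 0.5336 -0.0169 -0.6655]
post [0.5841 0.0439 0.081 ]
corner [ 0.6445 -0.0311  0.08  ]
corner [0.4975 0.0861 0.08  ]
corner [ 0.4177 -0.014   0.08  ]
corner [ 0.5647 -0.1312  0.08  ]
tape_roll_mid (array([0.4393, 0.4453, 0.0309]), np.float64(0.00472633002114898))
crucible_mid (array([ 0.5878, -0.1205,  0.2862]), np.float64(0.46485095921196734))
spanner [array([0.7738, 0.041 , 0.    ])]
spanner [array([0.7928, 0.0382, 0.    ])]
```

View pics/fit_scene.png

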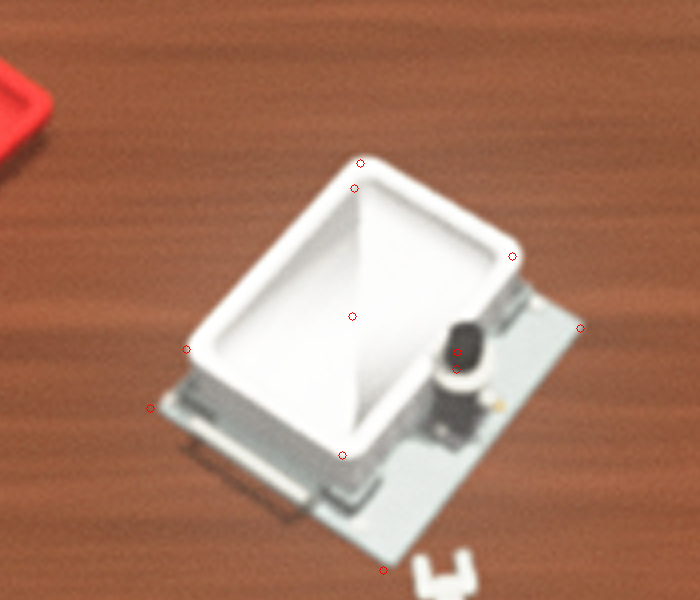

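View pics/fit_top.png

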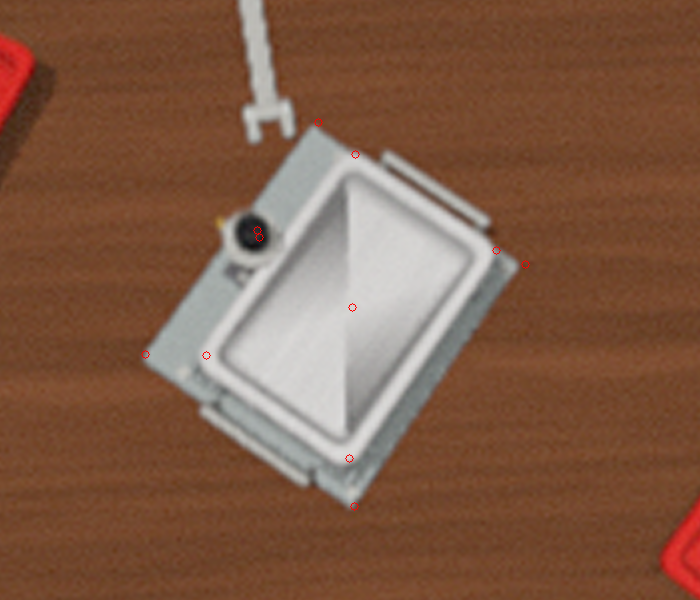

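Run:
```python
from h import *
for n,(x0,y0,w,h) in {"scene":(195,118,115,86),"top":(205,150,115,86),"top2":(205,195,115,86),"scene2":(195,160,115,86)}.items():
    i=cv2.imread(f"pics/{n.rstrip('2')}0.png")[y0:y0+h,x0:x0+w]
    i=cv2.resize(i,None,fx=6.9,fy=6.9,interpolation=cv2.INTER_CUBIC)
    for c in range((x0+9)//10*10,x0+w,10):
        X=int((c-x0+.5)*6.9);cv2.line(i,(X,0),(X,600),(0,200,255),1);cv2.putText(i,str(c),(X,10),0,.4,(0,255,0),1)
    for r in range((y0+9)//10*10,y0+h,10):
        Y=int((r-y0+.5)*6.9);cv2.line(i,(0,Y),(800,Y),(0,200,255),1);cv2.putText(i,str(r),(0,Y),0,.4,(0,255,0),1)
    cv2.imwrite(f"pics/z_{n}.png",i)
```

```text
(no output)
```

View pics/z_scene.png

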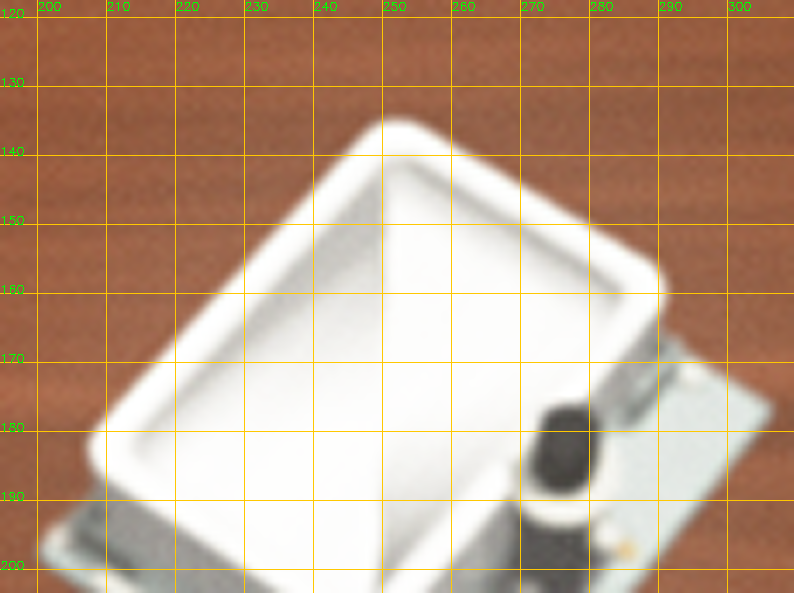

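View pics/z_scene2.png

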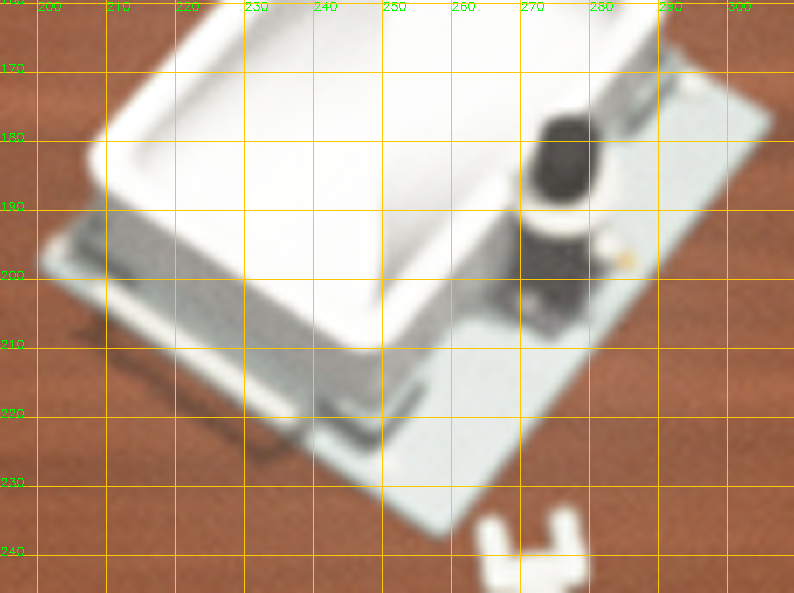

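View pics/z_top.png

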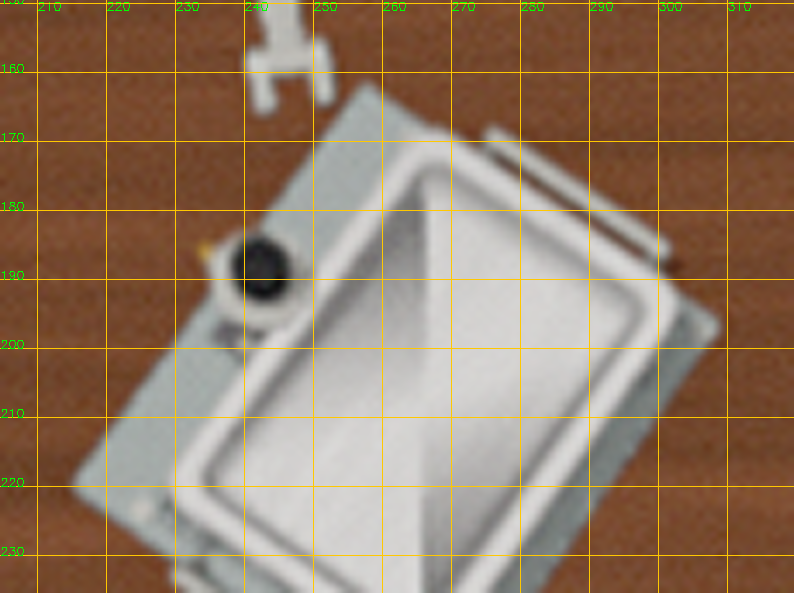

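View pics/z_top2.png

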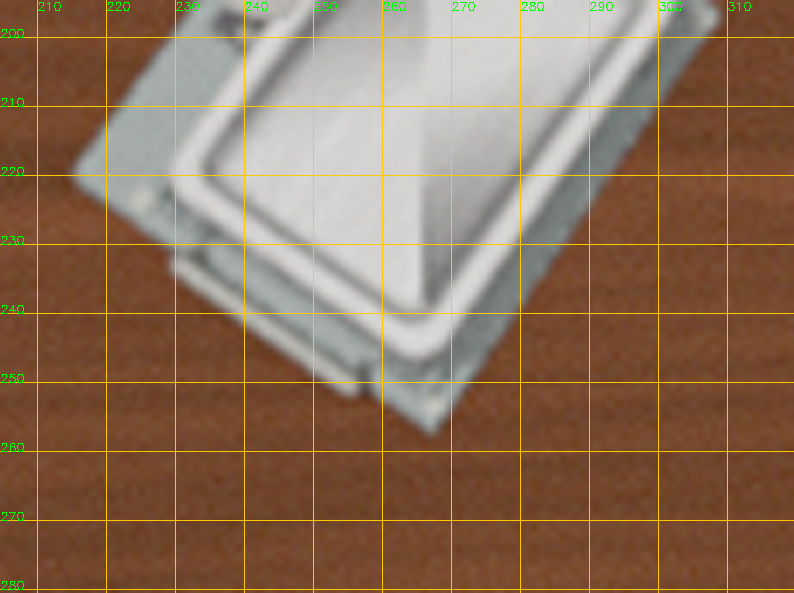

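```bash
cat > fit2.py <<'E'
from h import *
from scipy.optimize import least_squares
np.set_printoptions(precision=4,suppress=True)
ps={n:read_camera(n) for n in("scene","top")}
def W(v,X):
    c,s=np.cos(v[2]),np.sin(v[2]);return np.array([v[0]+c*X[0]-s*X[1],v[1]+s*X[0]+c*X[1],X[2]])
pts=[("scene",[.116,.114,.008],(258,237)),("scene",[-.116,.114,.008],(306.5,176.5)),("scene",[.116,-.086,.008],(200,198)),
("top",[.116,.114,.008],(258,162)),("top",[-.116,.114,.008],(215,220.5)),("top",[.116,-.086,.008],(309,197)),("top",[-.116,-.086,.008],(267,257)),
("top",[0,.085,.102],(242.2,188.7)),("scene",[0,.085,.102],(276.3,182.5))]
lines=[("scene",[-.1,-.07,.08],[.1,-.07,.08],(220,166)),("scene",[-.1,-.07,.08],[.1,-.07,.08],(240,144)),
("scene",[-.1,-.07,.08],[-.1,.07,.08],(270,143.3)),("scene",[-.1,-.07,.08],[-.1,.07,.08],(280,149)),
("top",[-.1,.07,.08],[.1,.07,.08],(248.7,189.4)),("top",[-.1,.07,.08],[.1,.07,.08],(260.3,173.4)),
("top",[-.1,-.07,.08],[.1,-.07,.08],(297.3,200.2)),("top",[-.1,-.07,.08],[.1,-.07,.08],(274.1,238)),
("top",[-.1,-.07,.08],[-.1,.07,.08],(245.1,233.6)),("top",[.1,-.07,.08],[.1,.07,.08],(285.7,180))]
def f(v,only=None):
    r=[]
    for n,X,u in pts:
        if only in(None,n): r+=list(proj(ps[n],W(v,X))-u)
    for n,A,B,u in lines:
        if only in(None,n):
            a,b=proj(ps[n],W(v,A)),proj(ps[n],W(v,B));d=(b-a)/np.hypot(*(b-a));e=np.array(u)-a
            r.append(d[0]*e[1]-d[1]*e[0])
    return np.array(r)
for o in(None,"scene","top"):
    r=least_squares(f,[.53,-.02,-.67],args=(o,),loss="soft_l1");print(o,r.x,np.degrees(r.x[2]));print(f(r.x,o).round(1))
    if o is None: v=r.x
print("post",W(v,[0,.085,.081]))
for k,X in zip("abcd",[[.094,.064,.08],[-.094,.064,.08],[-.094,-.064,.08],[.094,-.064,.08]]): print(k,W(v,X))
print("rim mids",W(v,[-.094,0,.08]),W(v,[.094,0,.08]))
p,q=ps["scene"],ps["top"]
print("knob tri",tri(p,(276.3,182.5),q,(242.2,188.7)))
print("crucible",onz(p,(105.8,192.5),.045),onz(q,(391,187.9),.045))
print("red",onz(p,(383.8,234),.018),onz(p,(136.4,138),.018))
E
python3 fit2.py
```

```text
None [ 0.5284 -0.0188 -0.6616] -37.90725855402035
[ 0.5  0.4  0.2 -0.1 -0.3 -0.6 -0.7 -0.1 -0.5 -0.   0.2 -0.3  0.3  0.8
  0.1  0.4  0.3  0.2  0.9  1.  -1.3 -1.5 -0.9 -0.9 -2.1  0.2  0.2  0.2]
scene [ 0.5267 -0.0192 -0.6632] -38.00064450179183
[ 0.3 -0.2  0.1 -0.5 -0.5 -1.2  0.1 -0.3  0.4  0.6 -0.9 -1.2]
top [ 0.5296 -0.0184 -0.6608] -37.86296367837148
[-0.9 -0.4 -0.6 -0.3  0.  -0.7  0.2  0.4 -0.1  0.1 -0.5 -0.5 -1.7  0.6
  0.  -0. ]
post [0.5806 0.0482 0.081 ]
a [ 0.6419 -0.0261  0.08  ]
b [0.4936 0.0894 0.08  ]
c [ 0.4149 -0.0116  0.08  ]
d [ 0.5633 -0.1271  0.08  ]
rim mids [0.4543 0.0389 0.08  ] [ 0.6026 -0.0766  0.08  ]
knob tri (array([0.5813, 0.0478, 0.1044]), np.float64(0.0009689314104779684))
crucible [ 0.5662 -0.4042  0.045 ] [ 0.5741 -0.405   0.045 ]
red [0.6931 0.3263 0.018 ] [ 0.3686 -0.3494  0.018 ]
```

Run:
```python
import plant
for k in dir(plant):
    if not k.startswith('__'): print(k, type(getattr(plant,k)).__name__, getattr(plant,k) if isinstance(getattr(plant,k),(int,float,list,dict)) else '')
from h import *
from scipy.spatial.transform import Rotation as R
s=get_state()
Rt=R.from_quat(s["tcp_rot"]).as_matrix();print(Rt.round(3),s["time"])
```

```text
Unreachable type 
get_state function 
grasp_offset float 0.0187
mark_of function 
read_camera function 
sign_off function 
silhouettes function 
spot_in function 
[[-0.943  0.331  0.   ]
 [ 0.331  0.943 -0.   ]
 [-0.    -0.    -1.   ]] 2.1
```

Emit:
jog_arm(
  targets="20 -33 0 0 0 -7 1;20 -33 0 0 0 -7 1;20 -33 0 0 0 -7 1;20 -33 0 0 0 -7 1;20 -33 0 0 0 -7 1;20 -33 0 0 0 -7 1;20 -33 0 0 0 -7 1;20 -33 0 0 0 -7 1;20 -33 0 0 0 -7 1;20 -33 0 0 0 -7 1",
  force=60,
)

```text
time: 2.93
eef_pos: [0.4245, 0.2983, 0.2318]
tcp_rot: [0.712, 0.702, 0.003, 0.001]
contact_force: [0.7, 0.4, -0.6]
opening: 0.998
```

Emit:
jog_arm(
  targets="20 -33 0 0 0 0 1;20 -33 0 0 0 0 1;20 -33 0 0 0 0 1;20 -33 0 0 0 0 1;20 -33 -10 0 0 0 1;20 -33 -15 0 0 0 1;20 -30 -20 0 0 0 1;15 -20 -20 0 0 0 1;1 -2 -10 0 0 0 1;0 0 0 0 0 0 1",
)

```text
time: 3.77
eef_pos: [0.5898, 0.0288, 0.1611]
tcp_rot: [0.717, 0.697, 0.009, 0.007]
contact_force: [-0.2, -0.2, -0.4]
opening: 0.999
```

```bash
cat > st.py <<'E'
from h import *
from scipy.spatial.transform import Rotation as R
np.set_printoptions(precision=4,suppress=True)
s=get_state();M=R.from_quat(s["tcp_rot"]).as_matrix()
print("t",s["time"],"q",s["qpos"],"p",s["eef_pos"]);print("toolz",M[:,2],"tooly",M[:,1],"yang",np.degrees(np.arctan2(M[1,1],M[0,1])));print("F",s["contact_force"],"T",s["wrist_torque"],"o",s["opening"])
E
python3 st.py
```

```text
t 3.7667 q [-0.1252  0.1576  1.8629  0.0062  1.0994 -0.0986] p [0.5898 0.0288 0.1611]
toolz [ 0.0222  0.0028 -0.9998] tooly [ 0.9993 -0.0294  0.0221] yang -1.6876763029310224
F [-0.2345 -0.2327 -0.3927] T [-0.0408  0.0726 -0.0059] o 0.9994904787055671
```

Emit:
jog_arm(
  targets="-9 19 -20 -0.1 1.3 0 1;0 0 -20 0 0 0 1;0 0 -15 0 0 0 1;0 0 -10 0 0 0 1;0 0 -5 0 0 0 1;0 0 0 0 0 0 1",
)

```text
time: 4.27
eef_pos: [0.5803, 0.0529, 0.0933]
tcp_rot: [0.716, 0.698, 0.002, 0.001]
contact_force: [0.0, 0.2, -0.3]
opening: 1.001
```

```bash
python3 st.py
```

```text
t 4.2667 q [-0.0841  0.2361  1.9093  0.0026  0.9928 -0.0591] p [0.5803 0.0529 0.0933]
toolz [ 0.0036  0.0019 -1.    ] tooly [ 0.9996 -0.0264  0.0036] yang -1.5130584882916776
F [ 0.031   0.1684 -0.334 ] T [ 0.0214  0.0227 -0.0113] o 1.0008695081224377
```

Correct the y offset (−5 mm) and height, then close.

Emit:
jog_arm(
  targets="0.5 -5 -4 -0.1 0.2 1.5 1;0 0 0 0 0 0 -1;0 0 0 0 0 0 -1;0 0 0 0 0 0 -1;0 0 0 0 0 0 -1;0 0 0 0 0 0 -1;0 0 0 0 0 0 -1",
  force=60,
)

```text
time: 4.85
eef_pos: [0.583, 0.0498, 0.0955]
tcp_rot: [0.707, 0.708, 0.003, 0.003]
contact_force: [-1.2, 0.0, -2.3]
opening: 0.279
```

```bash
python3 st.py
python3 - <<'E'
from h import *
for n in("scene","top"):
    p=read_camera(n); u=proj(p,np.array([.581,.048,.1])).astype(int)
    i=p["pixels"][u[1]-60:u[1]+60,u[0]-80:u[0]+80]
    cv2.imwrite(f"pics/g1_{n}.png",cv2.resize(i,None,fx=4,fy=4,interpolation=cv2.INTER_CUBIC))
E
```

```text
t 4.85 q [-0.0884  0.2361  1.9045  0.0007  0.9939 -0.09  ] p [0.583  0.0498 0.0955]
toolz [ 0.0072 -0.     -1.    ] tooly [1.     0.0012 0.0072] yang 0.0707767862669394
F [-1.2324  0.0009 -2.2695] T [-0.0341  0.1344 -0.0527] o 0.27920209525756595
```

View pics/g1_scene.png

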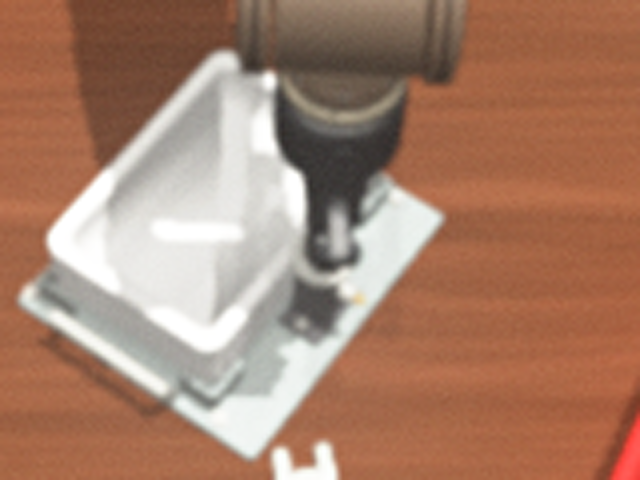

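Emit:
jog_arm(
  targets="0 0 5 0 0 0 -1;0 0 6 0 0 0 -1;0 0 7 0 0 0 -1;0 0 8 0 0 0 -1;0 0 8 0 0 0 -1",
)

```text
time: 5.37
eef_pos: [0.5814, 0.0496, 0.1268]
tcp_rot: [0.707, 0.707, 0.002, 0.001]
contact_force: [0.3, -0.3, -1.9]
opening: 0.283
```

```bash
python3 st.py
```

```text
t 5.3667 q [-0.089   0.1931  1.8908  0.0009  1.0536 -0.0899] p [0.5814 0.0496 0.1268]
toolz [ 0.0042  0.0004 -1.    ] tooly [1.     0.0004 0.0042] yang 0.024678220413904703
F [ 0.3113 -0.3307 -1.8973] T [0.0091 0.0124 0.0015] o 0.28328842439930074
```

Emit:
jog_arm(
  targets="0 0 8 0 0 0 -1;0 0 10 0 0 0 -1;0 0 15 0 0 0 -1;0 0 20 0 0 0 -1;0 0 20 0 0 0 -1;0 0 10 0 0 0 -1",
)

```text
time: 5.87
eef_pos: [0.5808, 0.0499, 0.2208]
tcp_rot: [0.707, 0.707, 0.002, 0.001]
contact_force: [0.4, -0.5, -1.4]
opening: 0.28
```

```bash
python3 st.py
python3 - <<'E'
from h import *
for n in("scene","top"):
    p=read_camera(n); u=proj(p,np.array([.581,.048,.15])).astype(int)
    i=p["pixels"][u[1]-60:u[1]+60,u[0]-80:u[0]+80]
    cv2.imwrite(f"pics/g2_{n}.png",cv2.resize(i,None,fx=4,fy=4,interpolation=cv2.INTER_CUBIC))
E
```

```text
t 5.8667 q [-0.0886  0.0916  1.821   0.001   1.2247 -0.0896] p [0.5808 0.0499 0.2208]
toolz [ 0.0043  0.0005 -1.    ] tooly [1.     0.0007 0.0043] yang 0.040929828471565025
F [ 0.4291 -0.5071 -1.4052] T [ 0.0289 -0.0232 -0.0171] o 0.2796787107686216
```

View pics/g2_scene.png

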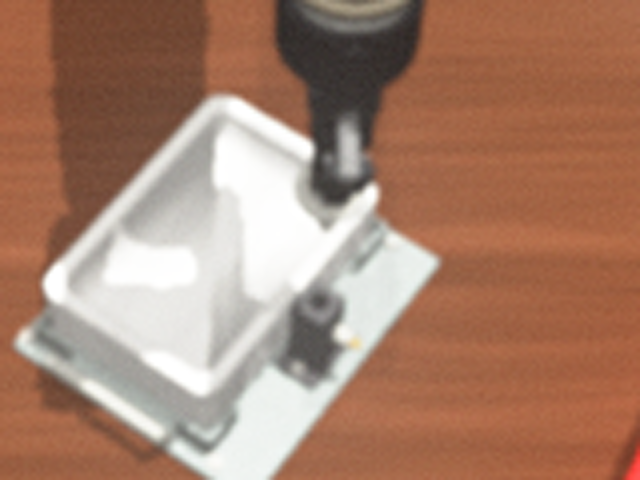

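Emit:
jog_arm(
  targets="19 -31 0 0 0 0 -1;19 -31 0 0 0 0 -1;19 -31 0 0 0 0 -1;19 -31 0 0 0 0 -1;19 -31 0 0 0 0 -1;19 -31 0 0 0 0 -1;19 -31 0 0 0 0 -1;19 -31 0 0 0 0 -1;19 -31 0 0 0 0 -1;0 0 0 0 0 0 -1",
)

```text
time: 6.8
eef_pos: [0.7499, -0.238, 0.2046]
tcp_rot: [0.705, 0.71, -0.002, -0.009]
contact_force: [-1.8, 0.2, -1.3]
opening: 0.277
```

```bash
python3 st.py
```

```text
t 6.8 q [-0.4365  0.5595  1.2617  0.0017  1.3382 -0.4439] p [ 0.7499 -0.238   0.2046]
toolz [-0.0155  0.0091 -0.9998] tooly [ 0.9999  0.0071 -0.0154] yang 0.407908955554515
F [-1.8163  0.249  -1.3087] T [ 0.0258  0.074  -0.0044] o 0.27707045122293683
```

Now tilt by 67° about world x at this height.

Emit:
jog_arm(
  targets="0 0 0 7 -0.5 0 -1;0 0 0 7 -0.4 0 -1;0 0 0 7 0 0 -1;0 0 0 7 0 0 -1;0 0 0 7 0 0 -1;0 0 0 7 0 0 -1;0 0 0 7 0 0 -1",
)

```text
time: 7.38
eef_pos: [0.749, -0.234, 0.1978]
tcp_rot: [0.634, 0.643, 0.303, -0.303]
contact_force: [0.6, 0.2, -0.9]
opening: 0.281
```

```bash
python3 st.py
```

```text
t 7.3833 q [-0.6347  0.8014  1.0774  0.6962  1.8241 -0.6693] p [ 0.749  -0.234   0.1978]
toolz [-0.0055  0.775  -0.6319] tooly [0.9999 0.0115 0.0053] yang 0.6576035613107971
F [ 0.5558  0.2104 -0.944 ] T [-0.5595  0.0125 -0.0064] o 0.28131857611837524
```

Emit:
jog_arm(
  targets="0 0 0 7 0 0 -1;0 0 0 7 0 0 -1;0 0 0 3 0 -0.6 -1;0 0 -20 0 0 0 -1;0 0 -30 0 0 0 -1;0 0 -30 0 0 0 -1;0 0 -25 0 0 0 -1;0 0 -15 0 0 0 -1;0 0 0 0 0 0 -1",
)

```text
time: 8.13
eef_pos: [0.7414, -0.2345, 0.0531]
tcp_rot: [0.589, 0.576, 0.397, -0.404]
contact_force: [-0.4, 0.8, -2.2]
opening: 0.277
```

```bash
python3 st.py
```

```text
t 8.1333 q [-0.6781  1.0701  1.0375  0.8761  1.8947 -0.7651] p [ 0.7414 -0.2345  0.0531]
toolz [ 0.0022  0.9334 -0.3587] tooly [ 0.9998 -0.0096 -0.0187] yang -0.5485558055592258
F [-0.405   0.8048 -2.18  ] T [-0.6997  0.0189 -0.0305] o 0.27722590828546567
```

Emit:
jog_arm(
  targets="0 0 -12 0 0 0 -1;0 0 -7 0 0 0 -1;0 0 0 0 0 0 -1;0 0 0 0 0 0 -1",
)

```text
time: 8.47
eef_pos: [0.7417, -0.2337, 0.0332]
tcp_rot: [0.589, 0.576, 0.397, -0.404]
contact_force: [0.1, -0.2, -0.4]
opening: 0.281
```

```bash
python3 st.py
python3 - <<'E'
from h import *
for n in("scene","top"):
    p=read_camera(n); u=proj(p,np.array([.74,-.2,.03])).astype(int)
    i=p["pixels"][u[1]-60:u[1]+60,u[0]-80:u[0]+80]
    cv2.imwrite(f"pics/g3_{n}.png",cv2.resize(i,None,fx=4,fy=4,interpolation=cv2.INTER_CUBIC))
E
```

```text
t 8.4667 q [-0.6771  1.0984  1.0279  0.8719  1.883  -0.7796] p [ 0.7417 -0.2337  0.0332]
toolz [ 0.0014  0.9336 -0.3583] tooly [ 0.9998 -0.0088 -0.0191] yang -0.5053777944322696
F [ 0.0626 -0.1819 -0.399 ] T [-0.6524  0.031   0.0018] o 0.2809816966446742
```

View pics/g3_scene.png

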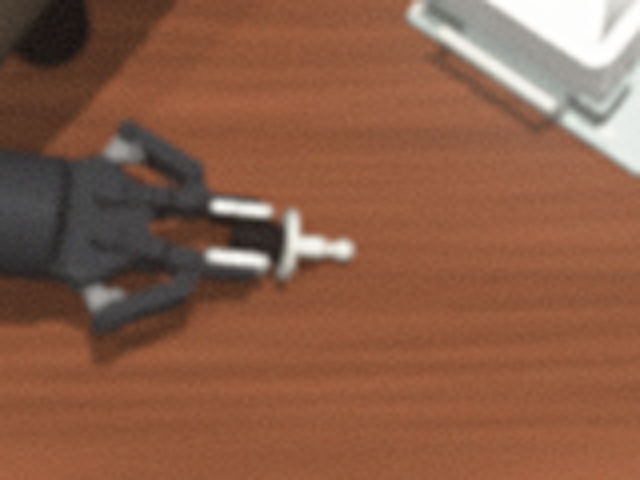

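Emit:
jog_arm(
  targets="0 0 -3 0 0 0 -1;0 0 -2 0 0 0 -1;0 0 0 0 0 0 -1",
)

```text
time: 8.82
eef_pos: [0.7435, -0.2352, 0.0328]
tcp_rot: [0.589, 0.579, 0.397, -0.401]
contact_force: [0.0, -0.0, -1.5]
opening: 0.281
```

```bash
python3 st.py
```

```text
t 8.8167 q [-0.6771  1.1009  1.0219  0.8711  1.8802 -0.7835] p [ 0.7435 -0.2352  0.0328]
toolz [ 0.0038  0.9319 -0.3627] tooly [ 0.9999 -0.0089 -0.0124] yang -0.510816983788996
F [ 0.0451 -0.0244 -1.4645] T [-0.6464  0.003   0.0152] o 0.28070181788866133
```

Emit:
jog_arm(
  targets="0 0 -6 0 0 0 -1;0 0 -4 0 0 0 -1",
)

```text
time: 8.98
eef_pos: [0.7444, -0.2359, 0.0256]
tcp_rot: [0.588, 0.58, 0.398, -0.4]
contact_force: [-3.6, -0.5, 5.3]
opening: 0.281
```

```bash
python3 st.py
```

```text
t 8.9833 q [-0.6772  1.1132  1.0142  0.8703  1.8764 -0.7912] p [ 0.7444 -0.2359  0.0256]
toolz [ 0.0047  0.9318 -0.3629] tooly [ 0.9999 -0.0083 -0.0083] yang -0.4774914808984461
F [-3.6424 -0.5146  5.2801] T [0.3069 0.2209 0.4256] o 0.2811420671114602
```

Emit:
jog_arm(
  targets="0 0 0 0 0 0 -0.46;0 0 0 0 0 0 -0.42;0 0 0 0 0 0 -0.38;0 0 0 0 0 0 -0.34;0 0 0 0 0 0 -0.3;0 0 0 0 0 0 -0.2",
  force=20,
)

```text
time: 9.48
eef_pos: [0.7446, -0.2361, 0.0257]
tcp_rot: [0.587, 0.579, 0.399, -0.4]
contact_force: [-0.3, -0.1, -0.1]
opening: 0.397
```

```bash
python3 st.py
python3 - <<'E'
from h import *
for n in("scene","top"):
    p=read_camera(n); u=proj(p,np.array([.74,-.2,.03])).astype(int)
    i=p["pixels"][u[1]-60:u[1]+60,u[0]-80:u[0]+80]
    cv2.imwrite(f"pics/g4_{n}.png",cv2.resize(i,None,fx=4,fy=4,interpolation=cv2.INTER_CUBIC))
E
```

```text
t 9.4833 q [-0.6775  1.1139  1.0133  0.8715  1.8773 -0.7914] p [ 0.7446 -0.2361  0.0257]
toolz [ 0.0053  0.9323 -0.3618] tooly [ 0.9999 -0.0086 -0.0075] yang -0.49146643611766033
F [-0.3104 -0.1016 -0.0661] T [-0.451   0.0447 -0.0007] o 0.3972886501379218
```

View pics/g4_scene.png

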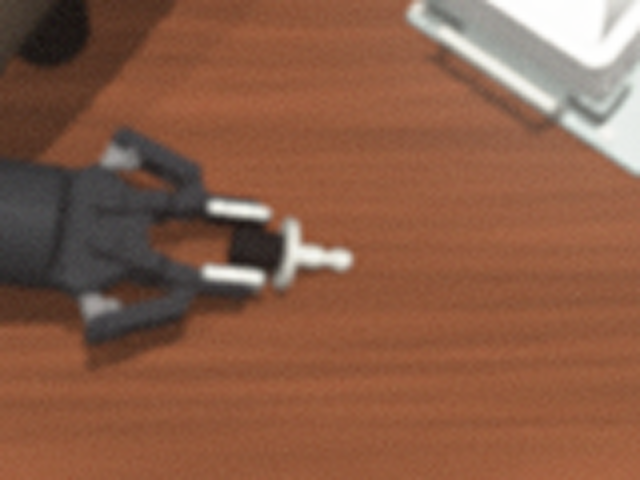

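Emit:
jog_arm(
  targets="0 0 0 0 0 0 0.2;0 0 0 0 0 0 0.6;0 0 0 0 0 0 0.6;0 -12 5 0 0 0 0.6;0 -20 8 0 0 0 0.6;0 -25 10 0 0 0 0.6;0 -15 30 0 0 0 0.6;0 0 40 0 0 0 0.6;0 0 40 -5 0 0 0.6;0 0 30 -7 0 0 0.6",
)

```text
time: 10.42
eef_pos: [0.7363, -0.3131, 0.173]
tcp_rot: [0.632, 0.607, 0.333, -0.348]
contact_force: [0.6, -0.3, 1.0]
opening: 0.8
```

```bash
python3 st.py
python3 - <<'E'
from h import *
for n in("scene","top"):
    p=read_camera(n); u=proj(p,np.array([.74,-.2,.03])).astype(int)
    i=p["pixels"][u[1]-60:u[1]+60,u[0]-80:u[0]+80]
    cv2.imwrite(f"pics/g5_{n}.png",cv2.resize(i,None,fx=4,fy=4,interpolation=cv2.INTER_CUBIC))
E
```

```text
t 10.4167 q [-0.7298  0.9449  0.9341  0.7448  1.9557 -0.6585] p [ 0.7363 -0.3131  0.173 ]
toolz [-0.002   0.8446 -0.5354] tooly [ 0.9992 -0.02   -0.0353] yang -1.1488536211723428
F [ 0.6499 -0.3308  0.9777] T [-0.3971 -0.0258 -0.0174] o 0.7997560127629466
```

View pics/g5_scene.png

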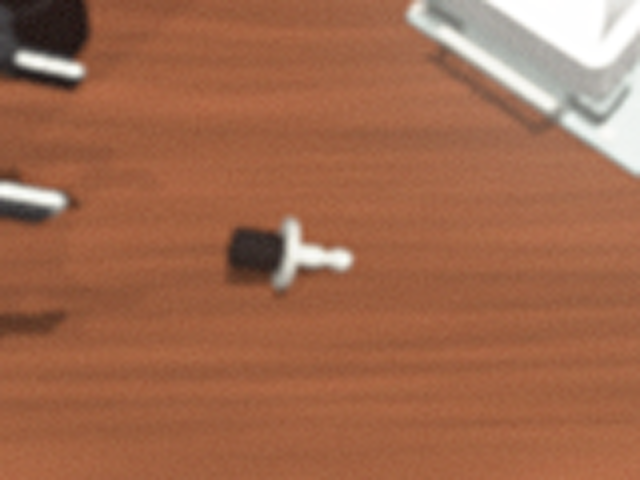

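Emit:
jog_arm(
  targets="0 0 20 -7 0 0 0.6;0 0 20 -7 0 0 0.6;-10 20 10 -7 0 0 0.6;-12 27 0 -7 0 0 0.6;-12 27 0 -7 0 0 0.6;-12 27 0 -7 0 0 0.6;-12 27 0 -7 0 0 0.6;-12 27 0 -7 0 0 0.6;-12 27 0 0 0 -7 0.6;-12 27 0 0 0 -7 0.6",
  force=80,
)

```text
time: 11.35
eef_pos: [0.6421, -0.1126, 0.2361]
tcp_rot: [0.805, 0.594, 0.014, 0.006]
contact_force: [0.3, -0.0, 0.2]
opening: 0.798
```

```bash
python3 st.py
```

```text
t 11.35 q [-0.3353  0.2177  1.6506  0.0172  1.2477 -0.041 ] p [ 0.6421 -0.1126  0.2361]
toolz [ 0.0295  0.007  -0.9995] tooly [ 0.9551 -0.2952  0.0261] yang -17.17612594576236
F [ 0.3145 -0.0434  0.1931] T [-0.062   0.0273 -0.0036] o 0.797512337681712
```

Emit:
jog_arm(
  targets="-5 22 -20 -0.3 1.5 -7 0.6;-5 22 -20 0 0 -7 0.6;-5 20 -20 0 0 -6.7 0.6;-1 2 -20 0 0 0 0.6;0 0 -15 0 0 0 0.6;0 0 0 0 0 0 0.6",
)

```text
time: 11.85
eef_pos: [0.625, -0.0367, 0.1468]
tcp_rot: [0.901, 0.434, 0.005, 0.003]
contact_force: [-0.0, 0.5, 0.1]
opening: 0.798
```

```bash
python3 st.py
```

```text
t 11.85 q [-0.2213  0.2543  1.7772  0.0022  1.0993  0.4514] p [ 0.625  -0.0367  0.1468]
toolz [ 0.011  -0.0005 -0.9999] tooly [ 0.7815 -0.6239  0.0089] yang -38.60202367932733
F [-0.0432  0.4864  0.0876] T [ 0.0153  0.0502 -0.0201] o 0.7984973281305613
```

Emit:
jog_arm(
  targets="1 -8 -15 0 0.6 0.6 0.6;0 -2 -15 0 0 0 0.6;0 0 -5 0 0 0 0.6;0 0 0 0 0 0 0.6",
)

```text
time: 12.18
eef_pos: [0.6281, -0.0482, 0.1134]
tcp_rot: [0.899, 0.437, 0.001, 0.0]
contact_force: [0.6, 0.4, 0.7]
opening: 0.798
```

```bash
python3 st.py
python3 - <<'E'
from h import *
for n in("scene","top"):
    p=read_camera(n); u=proj(p,np.array([.6,-.05,.08])).astype(int)
    i=p["pixels"][u[1]-60:u[1]+60,u[0]-80:u[0]+80]
    cv2.imwrite(f"pics/t1_{n}.png",cv2.resize(i,None,fx=4.5,fy=4.5,interpolation=cv2.INTER_CUBIC))
E
```

```text
t 12.1833 q [-0.238   0.3051  1.7811  0.0015  1.0526  0.4271] p [ 0.6281 -0.0482  0.1134]
toolz [ 0.003   0.0007 -1.    ] tooly [ 0.7864 -0.6177  0.0019] yang -38.15080416750404
F [0.5512 0.3769 0.7076] T [ 0.0108 -0.0209 -0.0291] o 0.7977382817554486
```

View pics/t1_scene.png

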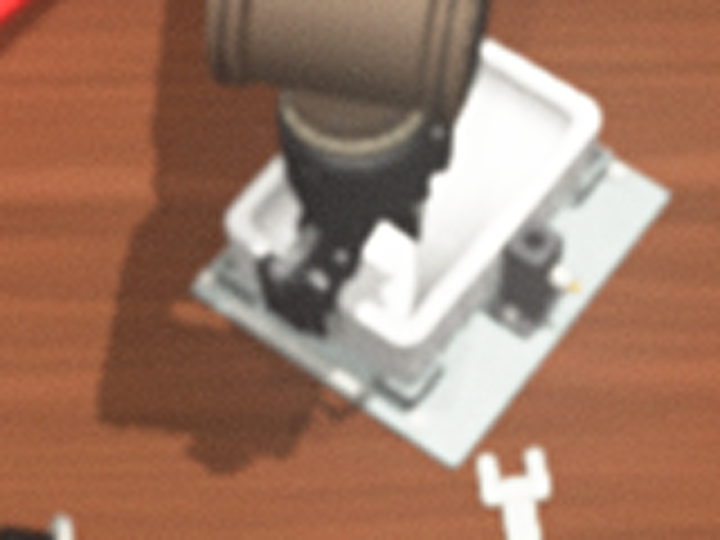

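View pics/t1_top.png

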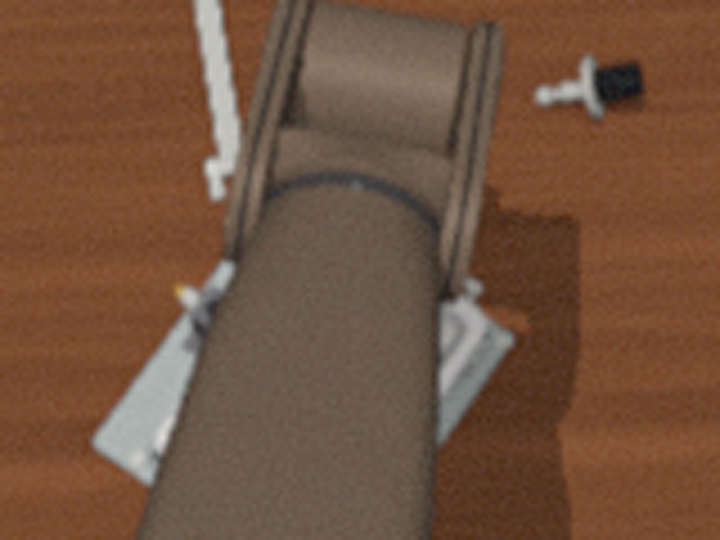

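Emit:
jog_arm(
  targets="-2 1.5 -20 0 0.1 0.2 0.6;0 0 -12 0 0 0 0.6;0 0 -9 0 0 0 0.6;0 0 -3 0 0 0 0.6;0 0 0 0 0 0 0.6",
)

```text
time: 12.7
eef_pos: [0.6302, -0.0475, 0.0745]
tcp_rot: [0.899, 0.438, 0.005, 0.003]
contact_force: [-0.9, 1.1, -0.2]
opening: 0.802
```

```bash
python3 st.py
```

```text
t 12.7 q [-0.2361  0.3547  1.7982  0.0016  0.9762  0.4259] p [ 0.6302 -0.0475  0.0745]
toolz [ 0.0125 -0.0016 -0.9999] tooly [ 0.7881 -0.6154  0.0108] yang -37.984764478609904
F [-0.8811  1.0515 -0.241 ] T [-0.0383 -0.0025  0.0215] o 0.8021937706380508
```

Emit:
jog_arm(
  targets="-4 2 -3 0.1 0.9 0 0.6;0 0 -1 0 0 0 0.6;0 0 0 0 0 0 0.6",
)

```text
time: 12.95
eef_pos: [0.6267, -0.0454, 0.0714]
tcp_rot: [0.899, 0.438, -0.001, -0.001]
contact_force: [0.1, -0.2, 0.6]
opening: 0.803
```

```bash
python3 st.py
```

```text
t 12.95 q [-0.2333  0.3592  1.7987 -0.0009  0.9868  0.4302] p [ 0.6267 -0.0454  0.0714]
toolz [-0.0032 -0.     -1.    ] tooly [ 0.7881 -0.6155 -0.0025] yang -37.98803146952982
F [ 0.0503 -0.1565  0.5594] T [-0.0459 -0.0161  0.0736] o 0.8028201071323325
```

Emit:
jog_arm(
  targets="0 0 0 0 0 0 -1;0 0 0 0 0 0 -1;0 0 0 0 0 0 -1;0 0 0 0 0 0 -1;0 0 0 0 0 0 -1;0 0 0 0 0 0 -1;0 0 0 0 0 0 -1",
  force=80,
)

```text
time: 13.53
eef_pos: [0.6279, -0.0457, 0.0736]
tcp_rot: [0.899, 0.439, -0.0, 0.0]
contact_force: [0.7, -0.6, 0.4]
opening: 0.117
```

```bash
python3 st.py
```

```text
t 13.5333 q [-0.2333  0.3572  1.7967 -0.0009  0.9877  0.4301] p [ 0.6279 -0.0457  0.0736]
toolz [-0.0002 -0.0008 -1.    ] tooly [ 0.7883 -0.6153  0.0003] yang -37.977200415664875
F [ 0.6755 -0.559   0.3734] T [ 0.0659  0.0439 -0.0227] o 0.11702126463828136
```

Emit:
jog_arm(
  targets="0 0 0 0 0 0 -0.5;0 0 0 0 0 0 -0.5;0 0 -5 0 0 0 -0.5;0 0 -2 0 0 0 -0.5;0 0 -1.5 0 0 0 -1;0 0 0 0 0 0 -1;0 0 0 0 0 0 -1;0 0 0 0 0 0 -1",
  force=100,
)

```text
time: 14.2
eef_pos: [0.6275, -0.0451, 0.0672]
tcp_rot: [0.899, 0.438, -0.002, -0.002]
contact_force: [0.7, -1.0, 0.4]
opening: 0.135
```

```bash
python3 st.py
```

```text
t 14.2 q [-0.2332  0.3674  1.7969  0.0013  0.9824  0.4299] p [ 0.6275 -0.0451  0.0672]
toolz [-0.0047  0.0023 -1.    ] tooly [ 0.7876 -0.6162 -0.0051] yang -38.036474998066936
F [ 0.744  -1.0374  0.4164] T [0.3897 0.3889 0.0018] o 0.13520143836922857
```

Emit:
jog_arm(
  targets="0 0 0 0 0 0 -0.5;0 0 0 0 0 0 -0.5;0 0 4 -0.1 0.2 0 -0.5;0 0 0 0 0 0 -0.5;0 0 0 0 0 0 -0.5",
)

```text
time: 14.62
eef_pos: [0.6271, -0.0451, 0.0696]
tcp_rot: [0.899, 0.438, -0.004, -0.002]
contact_force: [0.0, -0.4, -0.5]
opening: 0.25
```

```bash
python3 st.py
```

```text
t 14.6167 q [-0.2319  0.3649  1.795  -0.0029  0.9896  0.4332] p [ 0.6271 -0.0451  0.0696]
toolz [-0.0083 -0.0005 -1.    ] tooly [ 0.7878 -0.6159 -0.0062] yang -38.01582874127062
F [ 0.0181 -0.3523 -0.5496] T [-0.0017 -0.0223 -0.042 ] o 0.24950563355984617
```

Emit:
jog_arm(
  targets="0 0 2.5 0 -0.6 0 -0.5;0 0 0 0 0 0 -0.5;0 0 0 0 0 0 -1;0 0 0 0 0 0 -1;0 0 0 0 0 0 -1;0 0 0 0 0 0 -1",
)

```text
time: 15.12
eef_pos: [0.6276, -0.0452, 0.073]
tcp_rot: [0.899, 0.438, 0.002, 0.002]
contact_force: [0.9, 0.1, -0.1]
opening: 0.112
```

```bash
python3 st.py
```

```text
t 15.1167 q [-0.233   0.355   1.8011  0.0001  0.9804  0.4301] p [ 0.6276 -0.0452  0.073 ]
toolz [ 0.005  -0.0011 -1.    ] tooly [ 0.788  -0.6156  0.0046] yang -37.998032704028724
F [ 0.9011  0.1397 -0.058 ] T [0.1033 0.071  0.0363] o 0.11238457001104646
```

Emit:
jog_arm(
  targets="0 0 3 -0.5 -0.7 0 -1;0 0 4 -0.7 -0.9 0 -1;0 0 4 -0.7 -0.9 0 -1",
  force=120,
)

```text
time: 15.37
eef_pos: [0.6265, -0.0453, 0.0797]
tcp_rot: [0.899, 0.437, 0.014, 0.026]
contact_force: [2.1, -0.2, -0.2]
opening: 0.097
```

```bash
cat >> st.py <<'E'
c,sn=np.cos(-.6616),np.sin(-.6616);ex=np.array([c,sn,0]);ey=np.array([-sn,c,0])
d=s["eef_pos"]-np.array([.5284,-.0188,0]);print("carrier pos",d@ex,d@ey,d[2],"tiltx(+end up deg)",np.degrees(np.arcsin(M[:,2]@ex)),"toolz.y",np.degrees(np.arcsin(M[:,2]@ey)),"Fz-car",s["contact_force"]@ex,s["contact_force"]@ey)
E
python3 st.py
```

```text
t 15.3667 q [-0.2243  0.322   1.8309 -0.0287  0.9334  0.4571] p [ 0.6265 -0.0453  0.0797]
toolz [ 0.0489 -0.0348 -0.9982] tooly [ 0.7855 -0.616   0.06  ] yang -38.10381755770681
F [ 2.0574 -0.1786 -0.1965] T [0.1917 0.1029 0.0084] o 0.09714603583905178
carrier pos 0.09370354831796526 0.039345241359083516 0.07970747675139685 tiltx(+end up deg) 3.437551580144395 toolz.y 0.14782903574157327 Fz-car 1.7330072156467982 1.1230909102054143
```

Run:
```python
from h import *
for n in("scene",):
    p=read_camera(n); u=proj(p,np.array([.58,-.05,.08])).astype(int)
    i=p["pixels"][u[1]-65:u[1]+55,u[0]-80:u[0]+80]
    cv2.imwrite(f"pics/t2_{n}.png",cv2.resize(i,None,fx=5,fy=5,interpolation=cv2.INTER_CUBIC))
```

```text
(no output)
```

View pics/t2_scene.png

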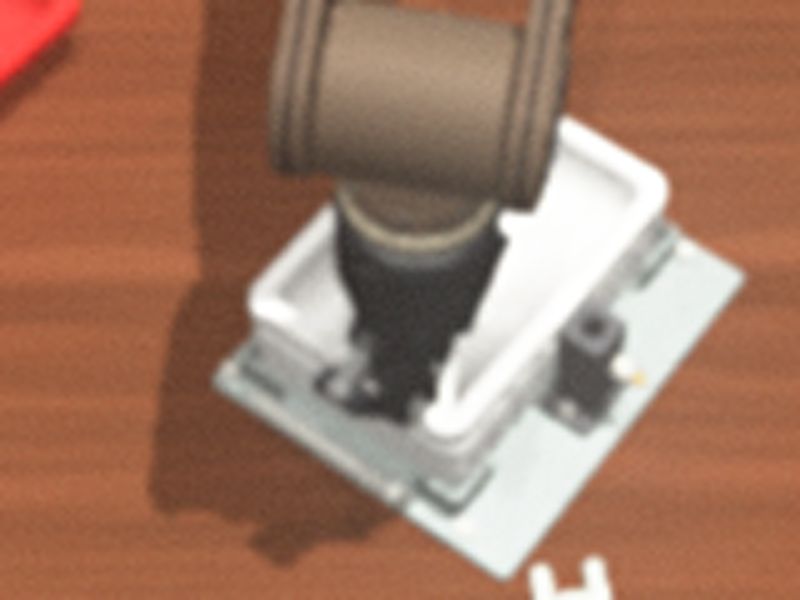

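```bash
cat > ov.py <<'E'
import sys
from h import *
v=[.5284,-.0188,-.6616]
def W(X):
    c,s=np.cos(v[2]),np.sin(v[2]);return np.array([v[0]+c*X[0]-s*X[1],v[1]+s*X[0]+c*X[1],X[2]])
p=read_camera("scene")
i=cv2.resize(p["pixels"],None,fx=6,fy=6,interpolation=cv2.INTER_CUBIC)
for z,c in((.08,(0,0,255)),(.068,(0,160,0))):
    P=[(np.array(proj(p,W([a,b,z])))*6+2.5).astype(int) for a,b in((.1,.07),(-.1,.07),(-.1,-.07),(.1,-.07))]
    cv2.polylines(i,[np.array(P)],True,c,1)
u=(proj(p,W([.02,0,.08]))*6).astype(int)
cv2.imwrite(sys.argv[1],i[u[1]-300:u[1]+300,u[0]-400:u[0]+400])
E
python3 ov.py pics/t3.png
```

```text
(no output)
```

View pics/t3.png

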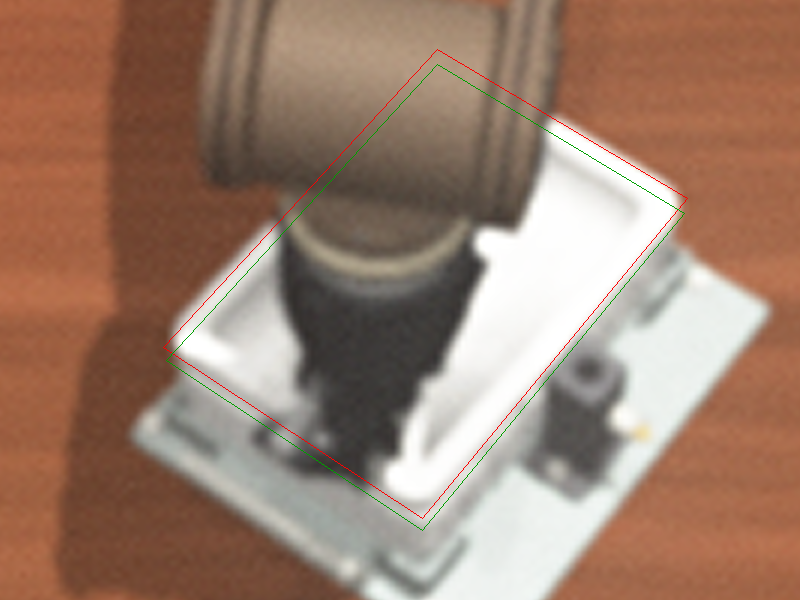

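```bash
python3 - <<'E'
from h import *
a=cv2.imread("pics/scene0.png"); b=read_camera("scene")["pixels"]
f=lambda i:cv2.resize(i[150:225,200:270],None,fx=5.6,fy=7,interpolation=cv2.INTER_CUBIC)
o=np.hstack([f(a),f(b)])
for r in range(150,225,10): cv2.line(o,(0,(r-150)*7+3),(800,(r-150)*7+3),(0,200,255),1)
cv2.imwrite("pics/t4.png",o);print(o.shape)
E
python3 st.py
```

```text
(525, 784, 3)
t 15.5167 q [-0.2239  0.3199  1.8294 -0.0281  0.9382  0.4562] p [ 0.6266 -0.045   0.0817]
toolz [ 0.0479 -0.0342 -0.9983] tooly [ 0.7861 -0.6153  0.0588] yang -38.05307019579805
F [-2.3753  1.0266  3.2665] T [ 0.2847  0.5965 -0.0052] o 0.09848280588072142
carrier pos 0.09356632027304161 0.03964621000211997 0.08170542585116258 tiltx(+end up deg) 3.370708576280663 toolz.y 0.1428657486231781 Fz-car -2.504829406088351 -0.6492958294093378
```

View pics/t4.png

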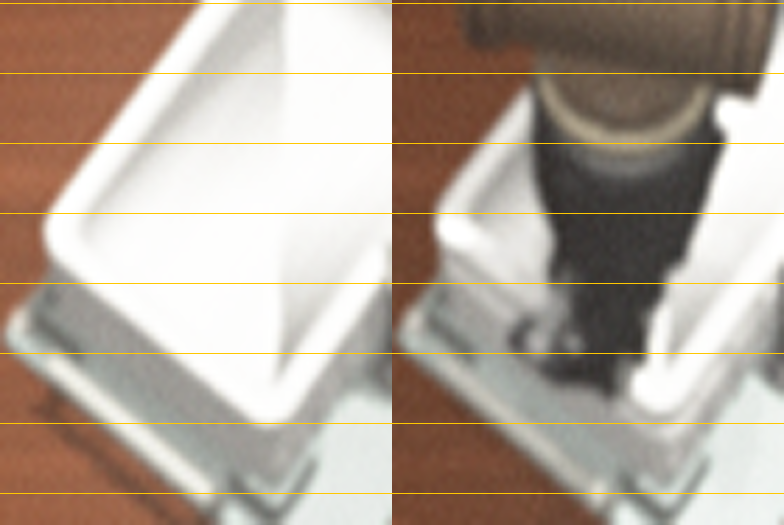

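Emit:
jog_arm(
  targets="0 0 5 -0.4 -0.5 0 -1;0 0 4.5 -0.5 -0.65 0 -1;0 0 4.5 -0.5 -0.65 0 -1;0 0 4.5 -0.5 -0.65 0 -1",
)

```text
time: 15.85
eef_pos: [0.6257, -0.0445, 0.1016]
tcp_rot: [0.898, 0.437, 0.026, 0.051]
contact_force: [0.4, 0.3, -0.5]
opening: 0.096
```

```bash
python3 st.py; python3 ov.py pics/t5.png
```

```text
t 15.85 q [-0.2133  0.2707  1.8525 -0.0605  0.9151  0.4856] p [ 0.6257 -0.0445  0.1016]
toolz [ 0.0914 -0.0688 -0.9934] tooly [ 0.782  -0.6127  0.1144] yang -38.07795265478752
F [ 0.4416  0.2894 -0.4745] T [ 0.0916  0.0269 -0.0601] o 0.09586640444837768
carrier pos 0.0925177974471941 0.03947564115039434 0.1015653833650436 tiltx(+end up deg) 6.567474873702519 toolz.y 0.104066394902718 Fz-car 0.1705601299548838 0.49965575777217086
```

View pics/t5.png

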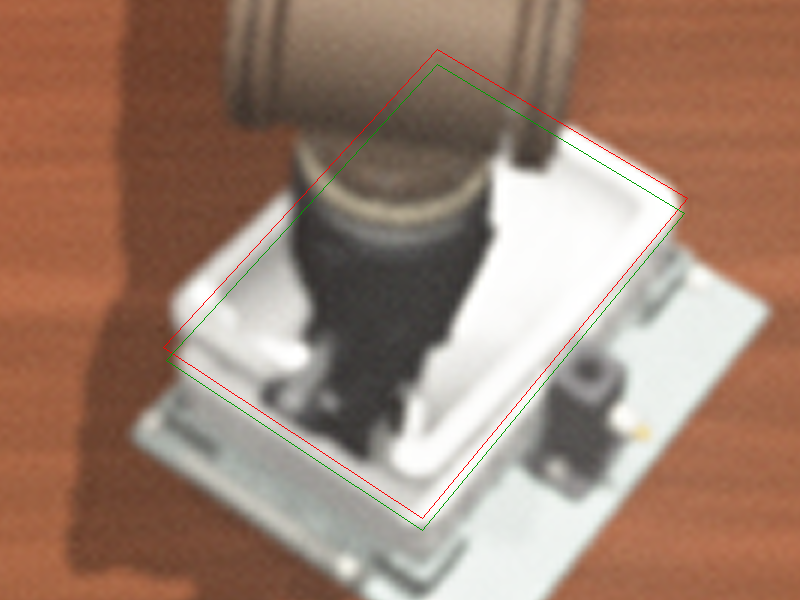

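Emit:
jog_arm(
  targets="0 0 5 -0.5 -0.65 0 -1;0 0 4 -0.5 -0.65 0 -1;0 0 0 0 0 0 -1",
)

```text
time: 16.15
eef_pos: [0.6271, -0.0447, 0.114]
tcp_rot: [0.896, 0.437, 0.035, 0.068]
contact_force: [0.6, 0.5, -1.1]
opening: 0.098
```

```bash
python3 st.py; python3 ov.py pics/t6.png
```

```text
t 16.15 q [-0.2069  0.2429  1.8636 -0.081   0.8975  0.5023] p [ 0.6271 -0.0447  0.114 ]
toolz [ 0.1226 -0.0903 -0.9883] tooly [ 0.7787 -0.6087  0.1522] yang -38.01341551915191
F [ 0.5638  0.5324 -1.0957] T [ 0.0567  0.0552 -0.0125] o 0.09815882290616698
carrier pos 0.09373662855998424 0.040227390108491384 0.11398648716214982 tiltx(+end up deg) 8.754552227195777 toolz.y 0.23016119991293438 Fz-car 0.11777914804386391 0.766458248891158
```

View pics/t6.png

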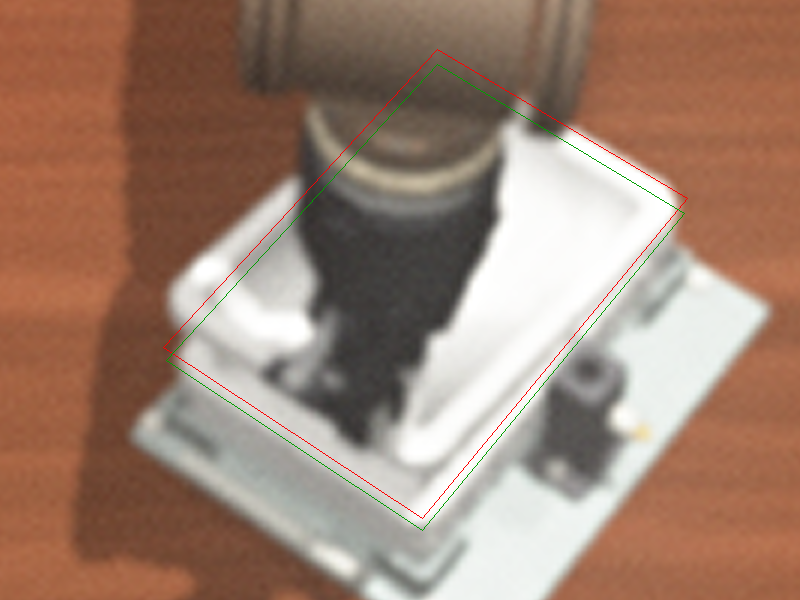

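Emit:
jog_arm(
  targets="0 0 4 0 0 0 -1;0 0 5 0 0 0 -1;0 0 5 0 0 0 -1",
)

```text
time: 16.45
eef_pos: [0.6261, -0.0446, 0.127]
tcp_rot: [0.896, 0.437, 0.034, 0.067]
contact_force: [-0.6, -0.5, -0.9]
opening: 0.096
```

```bash
python3 st.py; python3 ov.py pics/t7.png
```

```text
t 16.45 q [-0.2073  0.2259  1.8571 -0.0791  0.9243  0.4992] p [ 0.6261 -0.0446  0.127 ]
toolz [ 0.1193 -0.0896 -0.9888] tooly [ 0.7792 -0.6088  0.1491] yang -38.00243789706979
F [-0.6388 -0.5456 -0.9086] T [-0.0436 -0.0179 -0.0595] o 0.09640700432302042
carrier pos 0.09293726979677618 0.039619415449027 0.1270056669984508 tiltx(+end up deg) 8.57669396266302 toolz.y 0.1490103995428929 Fz-car -0.16884607381351086 -0.822923340131334
```

View pics/t7.png

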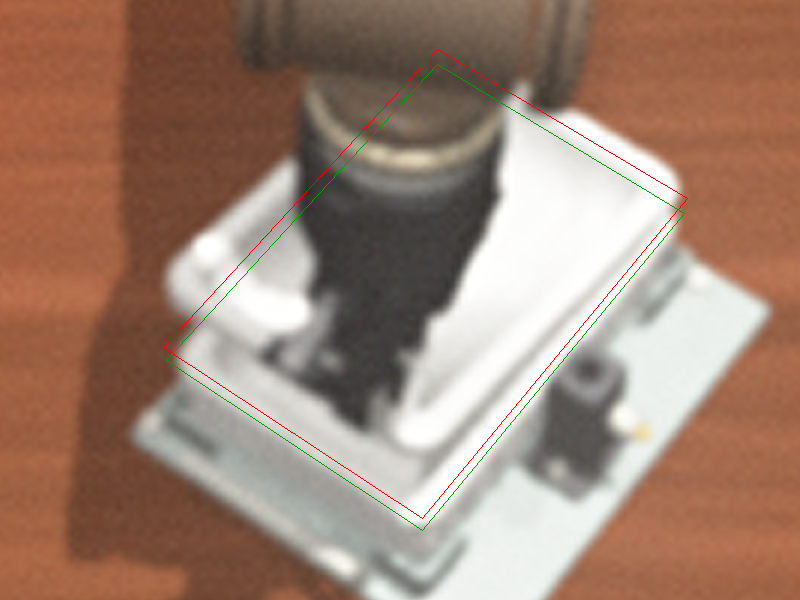

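Emit:
jog_arm(
  targets="0 0 8 0 0 0 -1;0 0 10 0 0 0 -1;0 0 12 0 0 0 -1;0 0 12 0.5 0.7 0 -1;0 0 12 0.7 0.9 0 -1;0 0 12 0.7 0.9 0 -1;0 0 12 0.7 0.9 0 -1;0 0 10 0.7 0.9 0 -1;0 0 6 0.7 0.9 0 -1;0 0 3 0 0 0 -1",
)

```text
time: 17.33
eef_pos: [0.6277, -0.045, 0.2407]
tcp_rot: [0.898, 0.439, 0.011, 0.016]
contact_force: [0.0, 0.2, -1.5]
opening: 0.099
```

```bash
python3 st.py; python3 ov.py pics/t8.png; python3 -c "
from h import *
cv2.imwrite('pics/t8top.png',cv2.resize(read_camera('top')['pixels'],(800,600)))"
```

```text
t 17.3333 q [-0.2283  0.1607  1.708  -0.0113  1.235   0.4374] p [ 0.6277 -0.045   0.2407]
toolz [ 0.0344 -0.0189 -0.9992] tooly [ 0.788  -0.6145  0.0388] yang -37.9493629309509
F [ 0.0359  0.1998 -1.4707] T [ 0.0308 -0.0886 -0.0127] o 0.0985090395338544
carrier pos 0.09441477165866266 0.04031596729603128 0.2407370293594811 tiltx(+end up deg) 2.224682874277235 toolz.y 0.35590850734223983 Fz-car -0.0944450792550197 0.17964649548920064
```

View pics/t8.png

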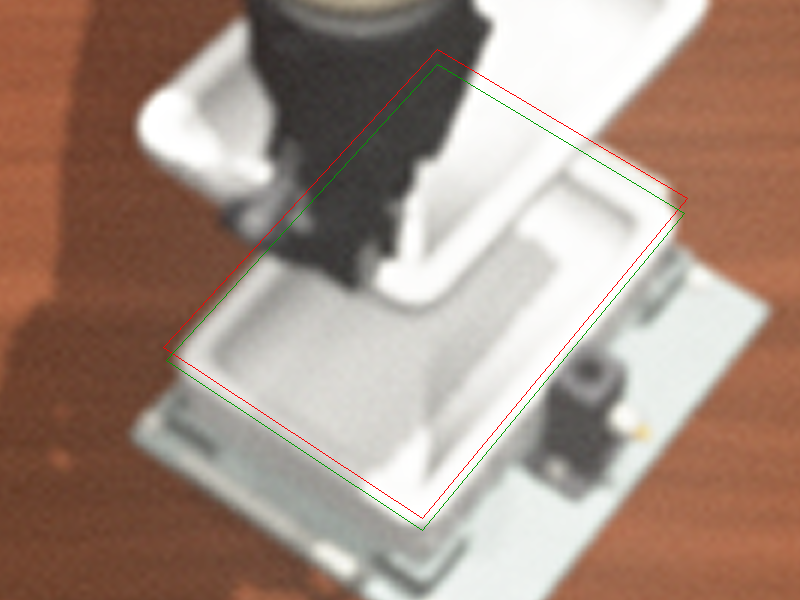

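View pics/t8top.png

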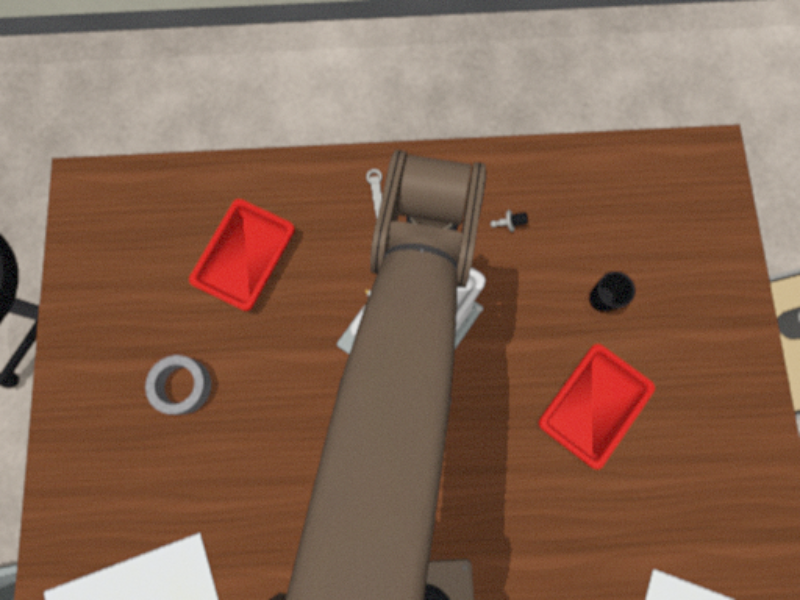

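Emit:
jog_arm(
  targets="0 0 0 0.5 0.9 0 -1;0 0 0 0.5 0.9 0 -1;0 0 0 0 0 0 -1;0 0 0 0 0 0 -1",
)

```text
time: 17.77
eef_pos: [0.6262, -0.0441, 0.2387]
tcp_rot: [0.898, 0.439, -0.001, -0.0]
contact_force: [-0.3, -0.3, -0.7]
opening: 0.098
```

```bash
python3 st.py
python3 - <<'E'
from h import *
p=read_camera("scene")
print([(np.round(r["uv"],1).tolist(),round(r["p"],2)) for r in mark_of("corner_a",p)])
x0,y0,w,h=200,85,120,88
i=cv2.resize(p["pixels"][y0:y0+h,x0:x0+w],None,fx=6.6,fy=6.6,interpolation=cv2.INTER_CUBIC)
for c in range(200,x0+w,10):
    X=int((c-x0+.5)*6.6);cv2.line(i,(X,0),(X,600),(0,200,255),1);cv2.putText(i,str(c),(X,10),0,.4,(0,0,255),1)
for r in range(90,y0+h,10):
    Y=int((r-y0+.5)*6.6);cv2.line(i,(0,Y),(800,Y),(0,200,255),1);cv2.putText(i,str(r),(0,Y),0,.4,(0,0,255),1)
cv2.imwrite("pics/t9.png",i)
E
```

```text
t 17.7667 q [-0.2316  0.1793  1.6903 -0.0004  1.2739  0.43  ] p [ 0.6262 -0.0441  0.2387]
toolz [-0.0019  0.     -1.    ] tooly [ 0.7891 -0.6142 -0.0015] yang -37.896931646666594
F [-0.3085 -0.3092 -0.7161] T [-0.033  -0.1456 -0.012 ] o 0.09811114264286262
carrier pos 0.09270229396332964 0.04011539819488204 0.23871051562808665 tiltx(+end up deg) -0.08808833819522638 toolz.y -0.06591578622918007 Fz-car -0.053426102057763075 -0.43353998023129875
[([293.0, 126.0], 0.92), ([140.4, 103.9], 0.8), ([347.3, 251.4], 0.77), ([95.8, 138.8], 0.76), ([374.1, 191.3], 0.68), ([168.8, 119.7], 0.67), ([397.8, 272.3], 0.61), ([202.8, 145.0], 0.6), ([422.0, 212.6], 0.58), ([244.4, 174.3], 0.57), ([125.4, 161.5], 0.56), ([249.9, 185.2], 0.45)]
```

View pics/t9.png

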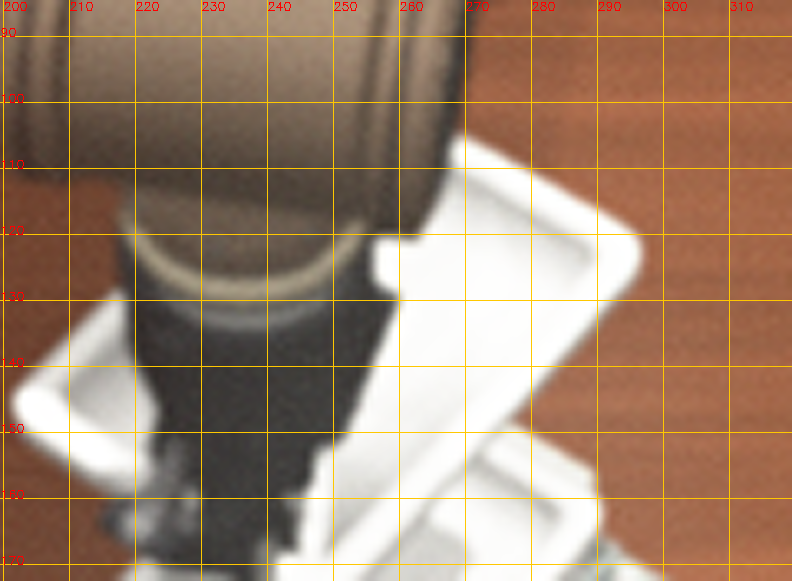

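```bash
cat > lev.py <<'E'
from h import *
from scipy.optimize import least_squares
from scipy.spatial.transform import Rotation as R
p=read_camera("scene");s=get_state()
L=[((-.1,-.07,0),(-.1,.07,0),(268.4,104.5)),((-.1,-.07,0),(-.1,.07,0),(290.4,117.1)),
((-.1,-.07,0),(.1,-.07,0),(216.9,128.4)),((-.1,-.07,0),(.1,-.07,0),(204.5,140.2)),
((-.088,-.058,0),(-.088,.058,0),(268.4,110.6)),((-.088,-.058,0),(-.088,.058,0),(288.9,122.4)),
((-.1,.07,-.012),(.1,.07,-.012),(284.3,140.6)),((-.1,.07,-.012),(.1,.07,-.012),(278.3,147.8))]
def f(v,dz):
    Rm=(R.from_euler("z",v[0])*R.from_euler("xy",[v[1],v[2]])).as_matrix()
    g=s["eef_pos"]+[0,0,dz]+np.r_[v[3:5],0]
    T=lambda X:g+Rm@(np.array(X)-[.094,.0395,0])
    r=[]
    for A,B,u in L:
        a,b=proj(p,T(A)),proj(p,T(B));d=(b-a)/np.hypot(*(b-a));e=np.array(u)-a;r.append(d[0]*e[1]-d[1]*e[0])
    return np.r_[r,np.array(v[3:5])/.0015]
for dz in(.003,.007,.011):
    r=least_squares(f,[-.6616,0,0,0,0],args=(dz,));print(dz,np.degrees(r.x[:3]).round(2),r.x[3:]*1000,r.fun.round(1))
E
python3 lev.py
```

```text
0.003 [-37.5   -3.13  -2.52] [-0.02798749 -0.09431611] [-0.3 -0.9 -0.   0.4  0.9  0.4  0.  -0.2 -0.  -0.1]
0.007 [-37.8   -1.76  -3.55] [ 0.04925826 -0.04199244] [-0.5 -0.8  0.   0.1  0.9  0.5  0.1 -0.3  0.  -0. ]
0.011 [-38.13  -0.4   -4.53] [ 1.28328172e-01 -1.94958966e-05] [-0.7 -0.7  0.1 -0.1  0.8  0.7  0.2 -0.3  0.1 -0. ]
```

Emit:
jog_arm(
  targets="0 0 0 0.6 0.8 0 -1;0 0 0 0.6 0.8 0 -1;0 0 0 0.6 0.8 -3 -1;0 0 0 0 0 -5 -1;0 0 0 0 0 -6 -1;0 0 0 0 0 -6 -1;0 0 0 0 0 -6 -1;0 0 0 0 0 -6 -1;0 0 0 0 0 -6 -1;0 0 0 0 0 -6 -1",
)

```text
time: 18.75
eef_pos: [0.6263, -0.0448, 0.2374]
tcp_rot: [0.998, 0.053, -0.006, -0.032]
contact_force: [-0.3, 0.4, -1.5]
opening: 0.094
```

Emit:
jog_arm(
  targets="0 0 0 0 0 -6 -1;0 0 0 0 0 -6 -1;0 0 0 0 0 -5 -1;0 0 0 0 0 -3 -1;0 0 0 0 0 0 -1;0 0 0 0 0 0 -1",
)

```text
time: 19.25
eef_pos: [0.626, -0.046, 0.2367]
tcp_rot: [0.991, -0.131, -0.003, -0.033]
contact_force: [-0.1, -0.8, -1.0]
opening: 0.099
```

```bash
python3 st.py
python3 - <<'E'
from h import *
s=get_state()
for n in ("scene","top"):
    p=read_camera(n)
    print(n,[(np.round(r["uv"],1).tolist(),round(r["p"],2)) for r in mark_of("corner_a",p)])
    u=proj(p,s["eef_pos"]+[0,.08,0]).astype(int)
    x0,y0,w,h=int(u[0])-66,int(u[1])-50,133,100
    i=cv2.resize(p["pixels"][y0:y0+h,x0:x0+w],None,fx=6,fy=6,interpolation=cv2.INTER_CUBIC)
    for c in range(x0//10*10+10,x0+w,10):
        X=int((c-x0+.5)*6);cv2.line(i,(X,0),(X,600),(0,200,255),1);cv2.putText(i,str(c),(X,10),0,.4,(0,0,255),1)
    for r in range(y0//10*10+10,y0+h,10):
        Y=int((r-y0+.5)*6);cv2.line(i,(0,Y),(800,Y),(0,200,255),1);cv2.putText(i,str(r),(0,Y),0,.4,(0,0,255),1)
    cv2.imwrite(f"pics/u_{n}.png",i)
E
```

```text
t 19.25 q [-0.2609  0.1816  1.6923  0.0676  1.2829  1.5529] p [ 0.626  -0.046   0.2367]
toolz [ 0.0027  0.0663 -0.9978] tooly [-0.2596 -0.9636 -0.0647] yang -105.07587522923852
F [-0.0506 -0.7667 -1.0011] T [-0.1437 -0.0067  0.0191] o 0.09869852129648994
carrier pos 0.09368216927786667 0.03850707629109449 0.2367469302792817 tiltx(+end up deg) -2.2140295159450645 toolz.y 3.093778139006714 Fz-car 0.43106689986058333 -0.6360249891120616
scene [([420.4, 214.2], 0.98), ([171.2, 120.1], 0.98), ([124.1, 163.2], 0.96), ([141.7, 100.6], 0.88), ([348.7, 252.2], 0.86), ([396.4, 274.7], 0.8), ([234.2, 178.5], 0.78), ([251.2, 132.9], 0.76), ([94.2, 137.4], 0.73), ([317.4, 197.6], 0.66), ([375.4, 196.0], 0.65), ([328.2, 146.8], 0.57)]
top [([382.9, 303.6], 0.93), ([156.6, 197.6], 0.92), ([419.5, 249.3], 0.86), ([121.3, 180.0], 0.83), ([382.1, 217.8], 0.82), ([187.5, 142.8], 0.74), ([343.6, 271.1], 0.69), ([204.6, 131.5], 0.66), ([198.1, 177.1], 0.62), ([149.8, 130.1], 0.62)]
```

View pics/u_scene.png

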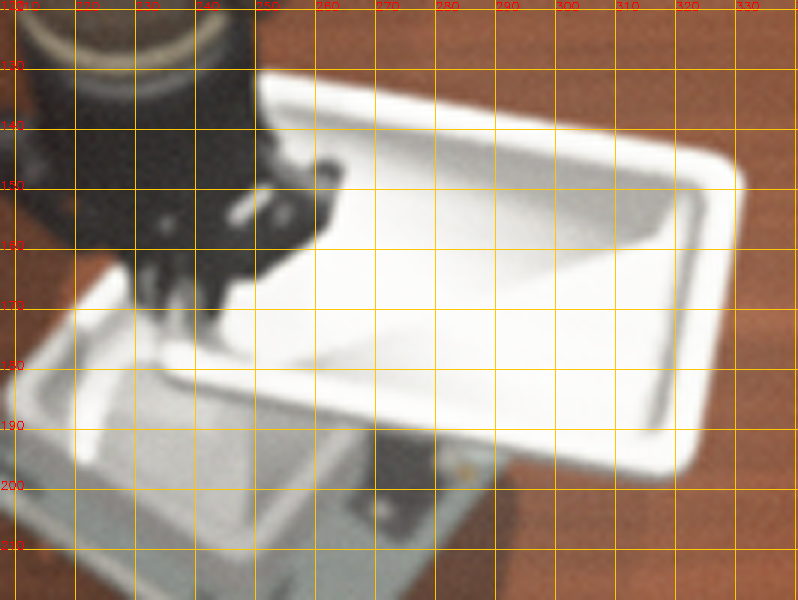

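View pics/u_top.png

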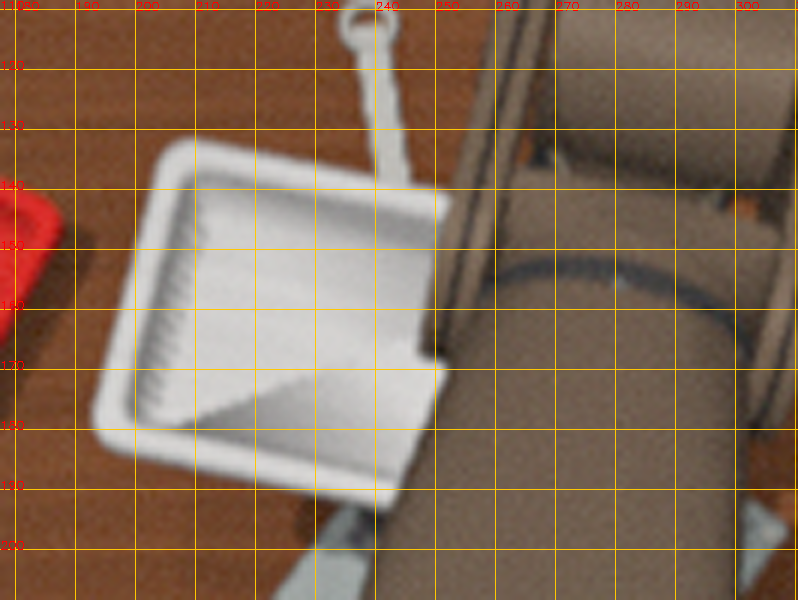

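```bash
cat > lev2.py <<'E'
from h import *
from scipy.optimize import least_squares
from scipy.spatial.transform import Rotation as R
ps={n:read_camera(n) for n in("scene","top")};s=get_state()
A=lambda y,z:((-.1,y,z),(.1,y,z)); B=lambda x,z:((x,-.07,z),(x,.07,z))
L=[("scene",A(-.07,0),(257.5,131.7)),("scene",A(-.07,0),(307.5,141.2)),("scene",B(-.1,0),(331.2,151.8)),("scene",B(-.1,0),(325,185.2)),
("scene",A(.07,-.012),(257.5,186.5)),("scene",A(.07,-.012),(307.5,196.8)),("scene",A(-.058,0),(257.5,135.2)),("scene",A(-.058,0),(307.5,144.3)),
("top",A(.07,0),(219.2,133.2)),("top",A(.07,0),(249.2,139.7)),("top",B(-.1,0),(202.5,140.2)),("top",B(-.1,0),(193.8,173.5)),
("top",A(-.07,-.012),(210.8,186.5)),("top",A(-.07,-.012),(240.8,193.5)),("top",B(-.088,0),(208.3,141.8)),("top",B(-.088,0),(198.8,175.2))]
def f(v,dz):
    Rm=(R.from_euler("z",v[0])*R.from_euler("xy",[v[1],v[2]])).as_matrix()
    g=s["eef_pos"]+[0,0,dz]+np.r_[v[3:6]]
    T=lambda X:g+Rm@(np.array(X)-[.094,.0395,0])
    r=[]
    for n,(a,b),u in L:
        a,b=proj(ps[n],T(a)),proj(ps[n],T(b));d=(b-a)/np.hypot(*(b-a));e=np.array(u)-a;r.append(d[0]*e[1]-d[1]*e[0])
    return np.r_[r,np.array(v[3:6])/.002]
r=least_squares(f,[np.radians(-105),0,0,0,0,0],args=(.007,));print(np.degrees(r.x[:3]).round(2),r.x[3:]*1000,r.fun.round(1))
E
python3 lev2.py
```

```text
[-105.51    0.49    2.19] [-0.79122841 -1.87093639  0.90178573] [-0.1 -0.7 -0.  -0.3  0.6  0.2  0.6  0.5 -0.1 -0.3 -0.2  0.1 -0.4 -0.2
  1.2  0.6 -0.4 -0.9  0.5]
```

Emit:
jog_arm(
  targets="0 0 0 -1 0.3 3 -1;0 0 0 -1 0.3 5 -1;0 0 0 0 0 6 -1;0 0 0 0 0 6 -1;0 0 0 0 0 6 -1;0 0 0 0 0 6 -1;0 0 0 0 0 6 -1;0 0 0 0 0 6 -1;0 0 0 0 0 6 -1;0 0 0 0 0 6 -1",
)

```text
time: 20.38
eef_pos: [0.6266, -0.0453, 0.2372]
tcp_rot: [0.928, 0.372, -0.012, -0.01]
contact_force: [0.3, -0.2, -1.6]
opening: 0.098
```

Emit:
jog_arm(
  targets="0 0 0 0 0 5 -1;0 0 0 0 0 3 -1;0 0 0 0 0 0 -1;0 0 0 0 0 0 -1;0 0 0 0 0 0 -1;0 0 0 0 0 0 -1",
)

```text
time: 20.88
eef_pos: [0.6272, -0.0446, 0.2375]
tcp_rot: [0.898, 0.44, -0.012, -0.009]
contact_force: [-0.2, 0.2, -0.4]
opening: 0.099
```

```bash
python3 st.py; python3 -c "
from h import *
for n in('scene','top'):
    cv2.imwrite(f'pics/f_{n}.png',cv2.resize(read_camera(n)['pixels'],(800,600),interpolation=cv2.INTER_CUBIC))"; python3 st.py | grep -E 'toolz|carrier'
```

```text
t 20.8833 q [-0.2319  0.1978  1.6713 -0.0008  1.3028  0.4278] p [ 0.6272 -0.0446  0.2375]
toolz [-0.0297  0.0062 -0.9995] tooly [ 0.7899 -0.6126 -0.0273] yang -37.79355223658733
F [-0.1947  0.2479 -0.4022] T [-0.03   -0.0559 -0.0014] o 0.09939391025973326
carrier pos 0.09381379650915618 0.04031135214440068 0.2375325905769874 tiltx(+end up deg) -1.5600958467065946 toolz.y -0.7623918084757738 Fz-car -0.30591583309338355 0.07597855668707959
toolz [-0.0298  0.0062 -0.9995] tooly [ 0.7901 -0.6123 -0.0273] yang -37.77303651394908
carrier pos 0.09379253650023459 0.040263173007181845 0.23751267089402636 tiltx(+end up deg) -1.5648043787505592 toolz.y -0.7697484619520817 Fz-car 0.40179508417356913 -0.30980435267716866
```

View pics/f_scene.png

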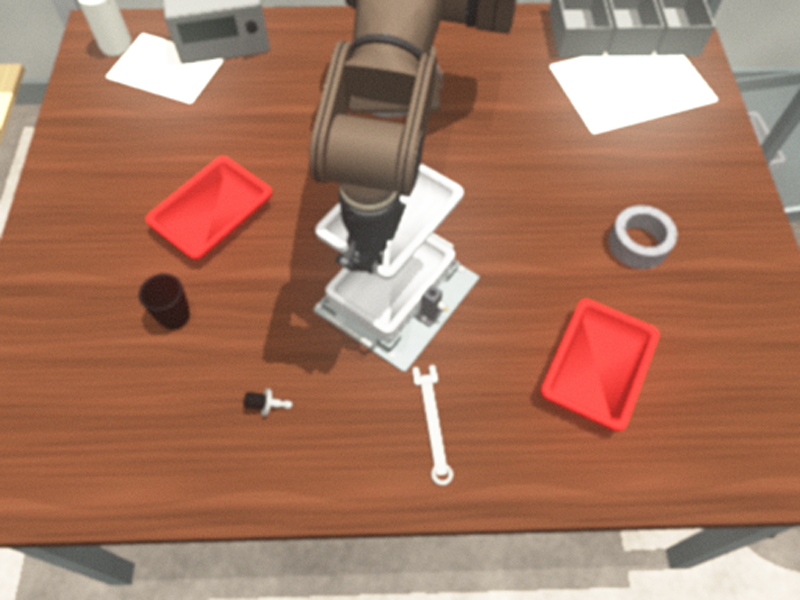

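```bash
python3 -c "
from plant import *
import numpy as np
print(np.abs(get_state()['dq']).max(), sign_off())"
```

```text
the job is handed in; nothing more can be done
0.0026796785994385773 None
```

The job is handed in, at about 21 s of the 51 s allowed. The top tray is held level and still about 16 cm above its nested position, and the lock pin is on the bench.

- **Lock pin:** I gripped it by the knob and pulled it straight up out of the post. I tilted it until its collar and tip touched the bench at about (0.74, -0.2) m, well clear of the carrier, then opened the gripper in steps. On release the pin probably rocked from its tip onto its knob side by a centimetre or two. Pictures show it lying still there.
- **Top tray:** I gripped the short-end rim near corner_a, regripping twice to get the depth right. One trial grip reached about 12.8 mm below the rim, slightly past the 12 mm limit. I released it before lifting, and the second tray showed no movement.
- **Peeling:** I lifted that end first, tilting 6.6° at about 28 mm and 8.8° at about 41 mm (measured at the gripper), while the far end still sat in the stack. Then I lifted the whole tray free.
- **Level:** A two-camera fit showed a tilt of 2.2°, which I corrected. The tray should now be within about 1° of level, but that is calculated from the gripper's angle, not measured again. An earlier single-camera fit had put the droop about 2° higher, so I used the two-camera result.
- **Last checks:** The arm was still (joint speeds under 0.003 rad/s). The second tray, tape roll, crucible and spanner looked undisturbed.
- **Weak point:** The wrist force readings were too noisy to show the peel force, so I confirmed each stage from the pictures.

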